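# Hook the jar tray out to its stop

### The arm

A 7-joint arm with a two-finger parallel gripper is mounted at the origin on a cart in front of the work surface, level with it; the furniture and walls round the work are solid. World frame = base frame: x ahead of the robot, y to its left, z up, the work surface at z = 0. Lengths are in m, angles in rad, forces in N, time in s.
With the tool pointing down it reaches from about 0.425 to 0.875 m from the base axis. Payload 4.7 kg.
Tool frame: the origin (TCP) lies on the centre line of the jaws, within the pads' length; the fingertips stand ahead of it and the grasp point (between the pads) lies 8 mm behind it (ctrl.finger_overhang is the x of the fingertips in the tool frame, in m); x points along the fingers, z is the direction in which the jaws open and shut, and the axes are right-handed (so a half turn about x gives the same grasp; the last joint's range is limited). The gripper opens to 87 mm and grips with 3 to 60 N. Pads are 19 mm wide; open, the fingers measure 117 mm over their backs; the gripper's body (75 mm by 190 mm) begins 51 mm behind the grasp point.
Start: joints at [-1.281, 0.321, -0.07, 1.45, 0.023, 1.371, -0.057], TCP at [0.177, 0.625, 0.234] pointing down, gripper open.
Joint ranges: [-2.86, 2.86], [-0.3, 2.09], [-1.38, 1.24], [0.06, 2.45], [-1.56, 4.7], [0.09, 2.05], [-2.69, 2.69]. Speed limits (rad/s): [2.57, 2.57, 3.14, 3.14, 3.14, 3.14, 3.14].

### API

Orientations are given as a rotation vector (axis times angle).
In Python, from bench import readout, viewer, job, nets, ctrl gives the robot as it stands.
- The arm moves only by the shell command python3 -m creep 'ROWS' [FORCE]. ROWS is JSON, a list of rows, each an object with "linear": the shift along the tool's x, y, z in m, a list of three; "twist": the turn, a rotation vector about the tool's x, y, z in degrees, a list of three; "fingers": the gripper's target within -1 to 1 (shut at 1, half-way at 0, fully open at -1). A call has 1 to 8 rows; each row is the pose to reach, as a shift and turn from the pose commanded when the call began, along the tool's axes at that moment; what a row does not reach only later rows make up. A row lasts 1/12 s, in which the tool goes at most 41.7 mm and 7.16 degrees, less where a joint would pass 70% of its speed; a pose out of reach is approached as far as the arm can. A call with a gripper value outside its range is refused whole. The fingers move at their own pace and stop on an object; FORCE is the grip in N (left out, the last holds). Time passes only in rows, so rows that repeat a pose let the fingers close. It gives the time, the measured TCP pose, the force and the opening at its end, in the units of the state.
- readout.get_state(): the state, without advancing time (a new reading comes with each control period).
- viewer.get_image(name): name is "side" or "top" or "wrist"; returns (picture, depth): 420x560x3 uint8, red, green, blue; 420x560 float32, m along the optical axis (not along the pixel's ray), 0 where there is no reading.
- viewer.camera_params(name): a dict with "K" (3x3 intrinsics, pixels), "cam_to_world" (4x4, takes a point from camera to world coordinates). Camera axes: x right, y down, z forward; pixel columns grow to the right and rows downward; lengths in m; the calibration is good to about 2 mm. The wrist camera is an equidistant fisheye: a pixel r from the principal point sees the ray r / f radians off the axis. A picture is of the moment at which its call begins: read the wrist's pose just before it. camera_params takes no time and is no camera call; for the wrist camera it gives the pose at the moment of the call.
- job.close_job(): hands the job in, once; it reports no verdict.
Trained networks look in the newest picture that a camera, given by its name, has taken for a name from the list of things; names that differ only in an ending like _2 or _b are one class to them, and where a whole thing is asked for, a point or a joint stands for the part that bears it (a point fixed in the world has none). Each returns a list of dicts, best first, with "conf" (0 to 1); they miss things now and then, are a little off and sometimes report something else, mostly with a low value. They report only what shows in the picture. A call takes as long as a camera call. They do not tell look-alikes from the thing itself.
- nets.boxes_of(camera, label): "centre" ([x, y, z] in m, in world coordinates, good to about 4 mm: the middle of the surface that is visible of it).
- nets.place_of(camera, label): "centre" ([x, y, z] in m, in world coordinates, good to about 4 mm: a listed point, or the origin of a listed thing).
The state is a dict: "time": time; "joint_positions": joint angles; "qd": joint speeds; "joint_torque": joint torques, N m; "position": TCP position; "tool_rot": TCP orientation; "ft_force": force on the tool from outside, world axes, zero at the start; "torque": the same for the moment, N m; "grip_width": opening from 0.0 (shut) to 1.0 (fully open).
Only numpy, scipy, OpenCV 4.12 (cv2) and the standard library are available. Lean on these libraries where they do the work, as an engineer would, in place of code of your own. Each camera call takes 0.05 s, during which the arm holds its last target.

### The job

Take the pull hook from its rest, drop its prong into the eye of the jar tray in the covered bay, and drag the tray out along its guides until it is pressed firmly against the sprung stop's collar, with about a kilogram of force for a moment and never more than one and a half. Unhook without pushing the tray back from the stop, and lay the hook back in its rest. Move the tray only with the hook, keep the fingers off it, and leave the bottles around undisturbed.

Things in the scene. Friction and masses are not known exactly. Their poses are not given: they have to be found in the camera images.
- hook_grip (a point): Pull hook, 166 mm, 0.14 kg: black handle 112 x 14 x 18 mm (x -76 to +36), then an 8 mm steel rod to x = 85, bent straight down into a 6 mm prong with round end. Site: middle of the handle's width and height, where to grip (free from x -35 to +35, from above, across the 14 mm; firmly, as dragging twists it). x along the handle to the prong, z up. On the rest it starts 70 mm above the table.
- hook_tip (a point): Lower end of the prong, which points down: in the hook's frame at x = 85, y = 0, z = -52 mm from hook_grip. Same axes.
- rest: Wooden hook rest, base 150 x 50 x 6 mm, fixed; origin at its base centre on the table, x along it. Posts at x = -55 and +55 mm with U notches (2.5 mm play each side, flared on top) hold the hook by handle and rod. When laid in, hook_grip lies 70 mm above this origin within a few mm of x = 0, x axes alike. A hook lifted by 30 mm is clear.
- tray: White plastic tray 125 (x) x 120 (y) x 30 mm with four dark squat jars seated in it (tops 36 mm above the tray's underside), about 0.74 kg. Slides on the bay's plate between guides, 1.5 mm play each side; drag while sliding about 3 to 7 N. Origin: outer face of its front wall, middle, at the underside. x points into the bay; it is dragged to -x.
- eye (a point): Centre of the steel pull eye on the tray's front: a level ring of 5 mm wire, hole 14 mm across, vertical axis, 14.5 mm in front of the front wall, 18 mm above the tray's underside (24 mm above the table). The prong goes in from above; 18 mm free below the ring's centre down to the plate. Axes as the tray's.
- dock: The bay, fixed: aluminium plate 390 x 150 x 6 mm with guide rails and, over x = 0 to +150 mm, a grey tunnel, roof top 57 mm above the table. Origin on the table under the middle of the tunnel's mouth. x points into the tunnel, y left; the tray comes out along -x. At the start the tray's front wall stands 5 to 20 mm outside the mouth.
- stop: Sprung stop on the bay's plate: block 34 x 26 x 28 mm, knob to 34; origin under it, at x -208, y 43, z 6 mm of the bay. Its rod points to +x, set anew each time: face of the 20 mm rubber collar at x = 67 to 107 mm, i.e. met with the tray's front 101 to 141 mm outside the mouth. Collar 8 N/mm: press it 6 to 15 N beyond plain drag. A pin (under 1 N) stands 6 mm out of it and follows the tray back.
- vial: Bystander: small glass vial with white cap, 45 mm wide, 68 mm high, loose, standing; origin at its underside.
- flask: Bystander: black faceted glass flask with ball stopper, 66 x 85 x 97 mm, loose; origin at its underside.
- bottle: Bystander: tall clear bottle with white cap, 67 mm wide, 214 mm high, loose; origin at its underside.
Mind the look-alikes: they are no part of the job. Of the things that look like the rest, the smaller one is meant. Of the things shaped like the part that bears hook_grip, the black one is meant.

How it is judged:
By the outcome, as a careful person would: the job done as asked, in the order asked, and still so for the second after the job is handed in, with the robot touching nothing.
It also fails if it takes over 72 s, if anything falls off the work surface, if the arm or the gripper's body presses on something with over 40 N, if the wrist force passes 120 N, or if a joint passes its speed limit or range.

## Working session

There is one attempt and no reset: what is moved stays moved. The work goes in short steps, Python scripts to look and compute and a shell command to move; the robot and the scene stay as the last step left them, time stands still between calls to the robot, and variables do not carry over. Pictures are saved under pics/ and viewed, and the job is handed in when it is done.

```bash
ls -la; mkdir -p pics
python3 - <<'E'
from bench import readout, viewer, job, nets, ctrl
import cv2
print(readout.get_state()); print(ctrl.finger_overhang)
for c in ("side","top","wrist"):
    im,d=viewer.get_image(c); cv2.imwrite(f"pics/a_{c}.png",im[:,:,::-1])
    p=viewer.camera_params(c); print(c,p)
    for l in ("hook_grip","hook_tip","rest","tray","eye","dock","stop","vial","flask","bottle"):
        print(l,[( [round(x,3) for x in r['centre']],round(r['conf'],2)) for r in nets.place_of(c,l)])
E
```

```text
total 12
drwxr-xr-x  3 agent agent 4096 Dec  6 22:07 .
drwxr-xr-x 23 root  root  4096 Dec  6 22:07 ..
drwxr-xr-x  2 agent agent 4096 Dec  6 22:07 pics
{'time': 0.0, 'joint_positions': array([-1.28090843,  0.32182375, -0.07007124,  1.45167673,  0.02264323,
        1.37080188, -0.05687734]), 'qd': array([-9.80712590e-04, -6.71854076e-05, -3.47014044e-04,  3.84565133e-04,
        5.68317062e-04,  3.12452858e-04,  5.71898425e-04]), 'joint_torque': array([ 1.20067557e-04, -4.91280556e+01, -4.03627893e-01, -3.12526309e+01,
       -6.38738740e-02,  4.40305879e-02,  1.84539495e-04]), 'position': array([0.17692253, 0.62490224, 0.23246005]), 'tool_rot': array([-1.00498365,  1.32859398,  1.00286535]), 'ft_force': array([-0.02778033,  0.24225605,  0.71636721]), 'torque': array([-0.01805438, -0.01588025, -0.01503281]), 'grip_width': 0.9985388661255786}
0.011
side {'K': array([[454.3160078 ,   0.        , 286.01987994],
       [  0.        , 454.3160078 , 204.15563674],
       [  0.        ,   0.        ,   1.        ]]), 'cam_to_world': array([[ 0.82374707, -0.30479951,  0.47805651, -0.02179965],
[... 1380 characters left out ...]
.027, 0.025], 0.64)]
dock [([0.706, 0.025, 0.003], 0.81)]
stop [([0.499, 0.078, 0.004], 0.77)]
vial [([0.484, 0.312, 0.001], 0.77)]
flask [([0.695, 0.307, -0.003], 0.59)]
bottle []
wrist {'K': array([[325.1922621 ,   0.        , 281.16760261],
       [  0.        , 325.1922621 , 213.8651104 ],
       [  0.        ,   0.        ,   1.        ]]), 'cam_to_world': array([[ 0.27189442,  0.92756857,  0.25630053,  0.10710784],
       [ 0.96232534, -0.26258089, -0.07057772,  0.64437409],
       [ 0.00183395,  0.26583419, -0.96401702,  0.38480643],
       [ 0.        ,  0.        ,  0.        ,  1.        ]])}
hook_grip []
hook_tip []
rest []
tray []
eye []
dock []
stop []
vial []
flask []
bottle []
```

View pics/a_side.png

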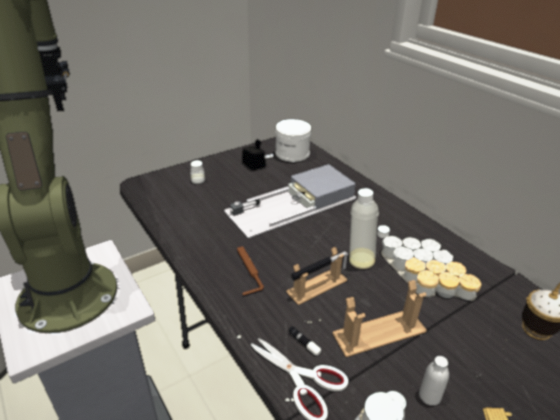

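View pics/a_top.png

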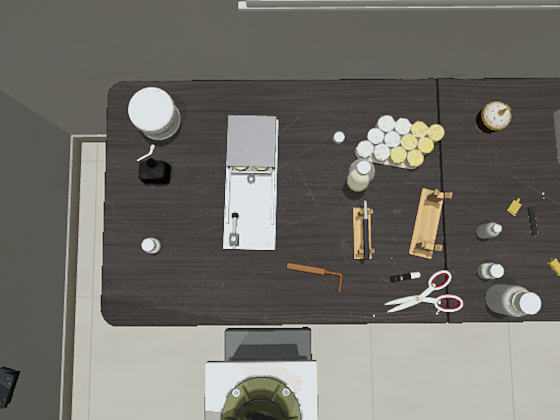

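Run:
```python
import cv2
s=cv2.imread('pics/a_side.png');t=cv2.imread('pics/a_top.png')
cv2.imwrite('pics/c1.png',cv2.resize(t[150:310,250:480],None,fx=3.4,fy=3.4,interpolation=cv2.INTER_CUBIC))
cv2.imwrite('pics/c2.png',cv2.resize(s[190:330,270:450],None,fx=4,fy=4,interpolation=cv2.INTER_CUBIC))
```

```text
(no output)
```

View pics/c1.png

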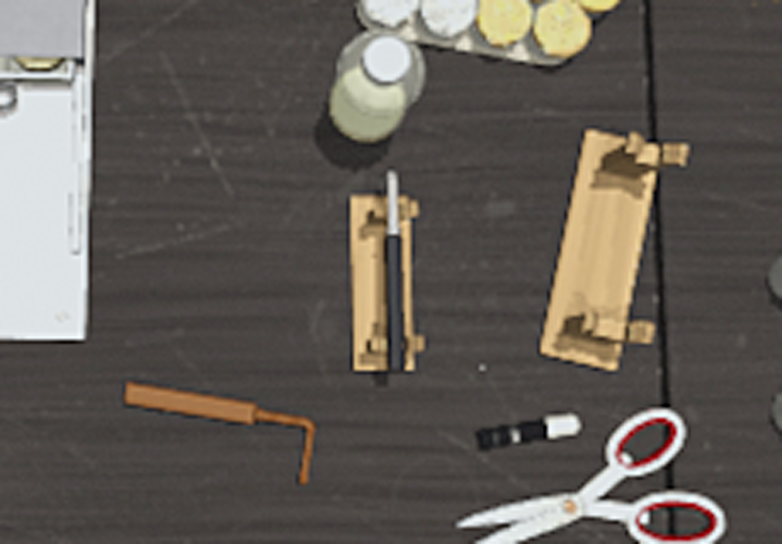

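View pics/c2.png

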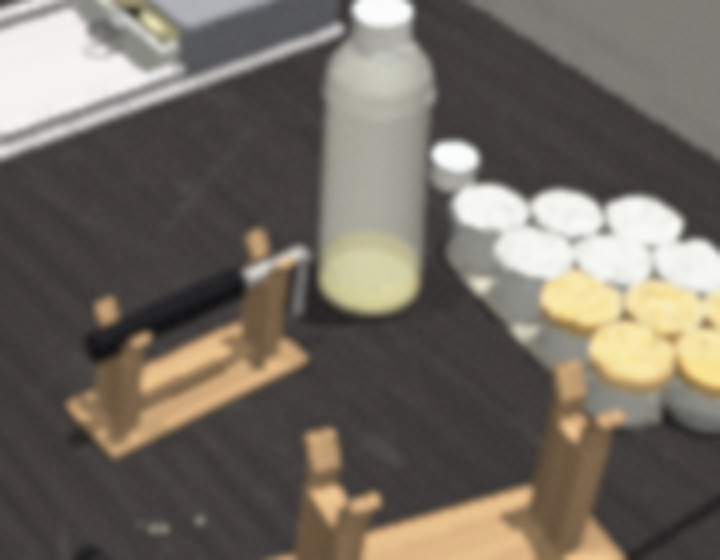

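Candidates for the hook: the black hook on the small rest (top px 366,230; side px 318,265) or the brown hook lying on the table (top px 315,270). For the rest: the small wooden one (top px 362,233) or the large one (top px 427,222). The crops confirm the black hook on the small rest, with its prong towards the bottle. Next I'll measure with depth.

```bash
cat > h.py <<'E'
import numpy as np, cv2
from scipy.spatial.transform import Rotation as R
from bench import readout, viewer, nets
def cloud(c):
    im,d=viewer.get_image(c);p=viewer.camera_params(c);K=p['K'];T=p['cam_to_world']
    v,u=np.mgrid[:420,:560]
    if c=='wrist':
        x=(u-K[0,2])/K[0,0];y=(v-K[1,2])/K[1,1];r=np.hypot(x,y)+1e-9
        t=np.tan(np.minimum(r,1.5));X=np.stack([x/r*t*d,y/r*t*d,d],-1)
    else: X=np.stack([(u-K[0,2])/K[0,0]*d,(v-K[1,2])/K[1,1]*d,d],-1)
    W=X@T[:3,:3].T+T[:3,3]; W[d<=0]=np.nan
    return im,W
def tool():
    s=readout.get_state(); return s,R.from_rotvec(s['tool_rot']).as_matrix()
def sel(W,lo,hi): return np.all((W>lo)&(W<hi),-1)
def line(P):
    m=P.mean(0);_,s,vt=np.linalg.svd(P-m);a=vt[0]; a=a*np.sign(a[0]); return m,a
E
python3 - <<'E'
from h import *
s,M=tool(); print(np.round(M,3)); np.set_printoptions(precision=4,suppress=True)
for c in('top','side'):
    im,W=cloud(c); cv2.imwrite(f'pics/b_{c}.png',im[:,:,::-1])
    br=im.max(-1)
    m=sel(W,[.41,-.35,.062],[.56,-.25,.095])&(br<75)
    P=W[m];mm,a=line(P[:,:2]);print(c,'hook dark',len(P),mm,P[:,2].mean(),np.median(P[:,2]),np.degrees(np.arctan2(a[1],a[0])),P[:,0].min(),P[:,0].max(),P[:,1].min(),P[:,1].max())
    m=sel(W,[.54,-.35,.05],[.63,-.25,.095])&(br>=100);P=W[m];print('rod',len(P),P[:,:].min(0),P.max(0),P.mean(0))
    m=sel(W,[.66,-.08,.05],[.9,.13,.065]);P=W[m];rect=cv2.minAreaRect((P[:,:2]*1000).astype(np.float32));print('roof',rect,np.median(P[:,2]))
    m=sel(W,[.4,-.36,.001],[.62,-.23,.012])&(im[...,0].astype(int)-im[...,2]>40);P=W[m];print('base',len(P),cv2.minAreaRect((P[:,:2]*1000).astype(np.float32)))
    m=sel(W,[.4,-.08,.003],[.7,.13,.012]);P=W[m];print('plate',cv2.minAreaRect((P[:,:2]*1000).astype(np.float32)),np.median(P[:,2]))
    m=sel(W,[.4,-.08,.015],[.705,.13,.05]);P=W[m];print('front obj',len(P))
    for p in P[np.argsort(P[:,0])][::6]: print(np.round(p*1000),end=' ')
    print()
E
```

```text
[[ 0.    -0.962  0.272]
 [ 0.     0.272  0.962]
 [-1.    -0.     0.   ]]
top hook dark 153 [ 0.4897 -0.2956] 0.0775088388349001 0.07757897938638103 0.9902898063015022 0.4349500176637787 0.5459523293508463 -0.3047288185390924 -0.2881743968789318
rod 88 [ 0.5422 -0.3118  0.0579] [ 0.5984 -0.2805  0.0899] [ 0.5681 -0.2971  0.0752]
roof ((777.5559692382812, 24.986194610595703), (139.5119171142578, 151.4278106689453), 88.50883483886719) 0.05604710519714118
base 469 ((513.85888671875, -300.67608642578125), (150.5781707763672, 60.23808670043945), 1.170369029045105)
plate ((550.5103759765625, 26.060379028320312), (209.1612091064453, 297.4513244628906), 89.4612045288086) 0.005966347589768217
front obj 766
[412. -80.  16.] [474.  80.  26.] [479.  68.  34.] [479.  80.  25.] [482.  68.  31.] [485.  74.  34.] [485.  86.  29.] [488.  80.  33.] [490.  71.  38.] [491.  88.  30.] [493.  65.  36.] [496.  79.  41.] [496.  88.  34.] [499.  88.  39.] [501.  73.  38.] [502.  88.  33.] [505.  77.  31.] [507.  77.  35.] [508.  83.  28.] [510.  65.  33.] [514.  86.  30.] [517.  78.  25.] [520.  81.  22.] [52
[... 3710 characters left out ...]
4.] [687.  33.  23.] [688.  89.  18.] [689. -42.  17.] [690. -21.  16.] [690.  32.  26.] [691. -34.  23.] [691. -33.  37.] [691.   3.  35.] [691. -29.  16.] [692.  52.  33.] [692.  40.  21.] [692.  14.  20.] [693.  63.  27.] [693.  41.  24.] [693.  80.  25.] [693. -36.  19.] [693.  10.  26.] [694.  59.  25.] [694.  71.  34.] [694.  12.  29.] [694.  49.  34.] [694. -14.  25.] [695.   6.  16.] [695.  34.  34.] [695.  29.  29.] [696.  78.  25.] [696.  15.  33.] [697. -35.  32.] [697.  92.  21.] [698. -45.  20.] [699. -33.  23.] [700. -11.  32.] [701. -14.  44.] [701. -36.  20.] [702.  49.  32.] [702.  61.  36.] [703.  56.  35.] [703. -38.  17.] [704. -45.  46.] [704.  59.  40.] [705. -40.  29.]
```

```bash
cat >> h.py <<'E'
def plan(x,y,z,yaw=0.):
    """yaw: dir of hook x axis (deg); tool x down, tool y = -hookx"""
    s,M=tool();c,si=np.cos(np.radians(yaw)),np.sin(np.radians(yaw))
    G=np.array([[0,-c,-si],[0,-si,c],[-1,0,0.]])
    d=M.T@(np.array([x,y,z])-s['position']); t=np.degrees(R.from_matrix(M.T@G).as_rotvec())
    print('t',round(s['time'],2),'pos',np.round(s['position'],4),'F',np.round(s['ft_force'],1),'T',np.round(s['torque'],2),'w',round(s['grip_width'],3),'q',np.round(s['joint_positions'],2))
    print('lin',np.round(d,4),'tw',np.round(t,2))
E
python3 -m creep '[{"linear":[-0.02,-0.46,-0.26],"twist":[-16,0,0],"fingers":-0.3},{"linear":[-0.02,-0.46,-0.26],"twist":[-16,0,0],"fingers":-0.3},{"linear":[-0.02,-0.46,-0.26],"twist":[-16,0,0],"fingers":-0.3},{"linear":[-0.02,-0.46,-0.26],"twist":[-16,0,0],"fingers":-0.3},{"linear":[-0.02,-0.46,-0.26],"twist":[-16,0,0],"fingers":-0.3},{"linear":[-0.02,-0.46,-0.26],"twist":[-16,0,0],"fingers":-0.3},{"linear":[-0.02,-0.46,-0.26],"twist":[-16,0,0],"fingers":-0.3},{"linear":[-0.02,-0.46,-0.26],"twist":[-16,0,0],"fingers":-0.3}]' 40
python3 -c "from h import *;plan(.505,-.25,.22)"
```

```text
time: 2.42
position: [0.412, 0.3877, 0.2466]
tool_rot: [-1.212, 1.207, 1.212]
ft_force: [0.7, -0.3, 0.1]
grip_width: 0.654
t 2.42 pos [0.412  0.3877 0.2466] F [ 0.7 -0.3  0.1] T [ 0.07 -0.04  0.03] w 0.654 q [-0.89  0.13  0.09  1.65 -0.01  1.36  0.78]
lin [ 0.0262 -0.0907 -0.6381] tw [0.2  0.04 0.03]
```

```bash
python3 -m creep '[{"linear":[0.02,-0.08,-0.32],"twist":[0,0,0],"fingers":-0.3},{"linear":[0.02,-0.08,-0.32],"twist":[0,0,0],"fingers":-0.3},{"linear":[0.02,-0.08,-0.32],"twist":[0,0,0],"fingers":-0.3},{"linear":[0.02,-0.08,-0.32],"twist":[0,0,0],"fingers":-0.3},{"linear":[0.02,-0.08,-0.32],"twist":[0,0,0],"fingers":-0.3},{"linear":[0.02,-0.08,-0.32],"twist":[0,0,0],"fingers":-0.3},{"linear":[0.02,-0.08,-0.32],"twist":[0,0,0],"fingers":-0.3},{"linear":[0.02,-0.08,-0.32],"twist":[0,0,0],"fingers":-0.3}]'
python3 -c "from h import *;plan(.505,-.298,.22)"
```

```text
time: 3.08
position: [0.4922, 0.0671, 0.2265]
tool_rot: [-1.211, 1.207, 1.211]
ft_force: [1.7, 0.9, -0.5]
grip_width: 0.65
t 3.08 pos [0.4922 0.0671 0.2265] F [ 1.7  0.9 -0.5] T [ 0.02 -0.04 -0.  ] w 0.65 q [-0.57 -0.01  0.38  1.85  0.    1.31  1.38]
lin [ 0.0063 -0.0118 -0.3651] tw [0.15 0.03 0.06]
```

```bash
python3 - <<'E'
from h import *
im,W=cloud('wrist'); cv2.imwrite('pics/w1.png',im[:,:,::-1]); np.save('w1.npy',W)
for l in ("eye","tray","dock","stop"):
    print(l,[( [round(x,4) for x in r['centre']],round(r['conf'],2)) for r in nets.place_of('wrist',l)])
E
python3 -m creep '[{"linear":[0.0,-0.012,-0.365],"twist":[0,0,0],"fingers":-0.3},{"linear":[0.0,-0.012,-0.365],"twist":[0,0,0],"fingers":-0.3},{"linear":[0.0,-0.012,-0.365],"twist":[0,0,0],"fingers":-0.3},{"linear":[0.0,-0.012,-0.365],"twist":[0,0,0],"fingers":-0.3},{"linear":[0.0,-0.012,-0.365],"twist":[0,0,0],"fingers":-0.3},{"linear":[0.0,-0.012,-0.365],"twist":[0,0,0],"fingers":-0.3},{"linear":[0.0,-0.012,-0.365],"twist":[0,0,0],"fingers":-0.3},{"linear":[0.0,-0.012,-0.365],"twist":[0,0,0],"fingers":-0.3}]'
python3 -m creep '[{"linear":[0.0,0,-0.032],"twist":[0,0,0],"fingers":-0.3},{"linear":[0.0,0,-0.032],"twist":[0,0,0],"fingers":-0.3},{"linear":[0.0,0,-0.032],"twist":[0,0,0],"fingers":-0.3}]'
python3 - <<'E'
from h import *
plan(.511,-.298,.15)
im,W=cloud('wrist'); cv2.imwrite('pics/w2.png',im[:,:,::-1]); np.save('w2.npy',W)
for l in ("hook_grip","hook_tip","rest"):
    print(l,[( [round(x,4) for x in r['centre']],round(r['conf'],2)) for r in nets.place_of('wrist',l)])
br=im.max(-1)
m=sel(W,[.41,-.35,.062],[.56,-.25,.095])&(br<75)
P=W[m];mm,a=line(P[:,:2]);print('hook dark',len(P),mm,np.median(P[:,2]),np.degrees(np.arctan2(a[1],a[0])),P[:,0].min(),P[:,0].max(),P[:,1].min(),P[:,1].max())
m=sel(W,[.4,-.36,.001],[.62,-.23,.012])&(im[...,0].astype(int)-im[...,2]>40);P=W[m];print('base',len(P),cv2.minAreaRect((P[:,:2]*1000).astype(np.float32)))
E
```

```text
eye [([0.6769, 0.0276, 0.0211], 0.63)]
tray [([0.6926, 0.0248, 0.0099], 0.7)]
dock [([0.705, 0.0269, -0.0059], 0.7)]
stop [([0.4994, 0.0739, 0.0054], 0.75)]
time: 4.0
position: [0.5052, -0.2629, 0.2264]
tool_rot: [-1.215, 1.204, 1.215]
ft_force: [0.5, 0.0, -0.1]
grip_width: 0.652
time: 4.25
position: [0.5044, -0.2958, 0.2257]
tool_rot: [-1.211, 1.209, 1.211]
ft_force: [0.1, 0.5, -0.2]
grip_width: 0.644
t 4.25 pos [ 0.5044 -0.2958  0.2257] F [ 0.1  0.5 -0.2] T [0.03 0.   0.06] w 0.644 q [-0.14  0.22  0.73  1.65 -0.15  1.33  2.18]
lin [ 0.0757 -0.0067 -0.0022] tw [ 0.12 -0.02 -0.05]
hook_grip [([0.4098, -0.1507, 0.0085], 0.75), ([0.5125, -0.3004, 0.0716], 0.69)]
hook_tip [([0.3442, -0.2269, 0.0097], 0.94)]
rest [([0.5403, -0.4877, 0.0003], 0.75), ([0.5124, -0.2953, -0.0023], 0.62)]
hook dark 1446 [ 0.49035028 -0.29529637] 0.07882147273140228 -0.28414063158119185 0.43780175214545036 0.5477286669224717 -0.30179899399549415 -0.28884296020282396
base 2842 ((529.642822265625, -294.7475280761719), (51.06775665283203, 178.9475860595703), 89.35166931152344)
```

View pics/w1.png

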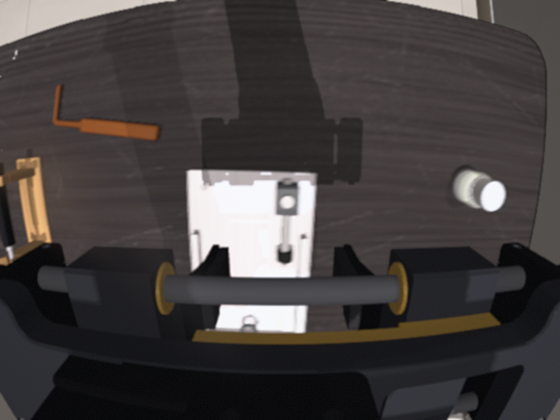

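View pics/w2.png

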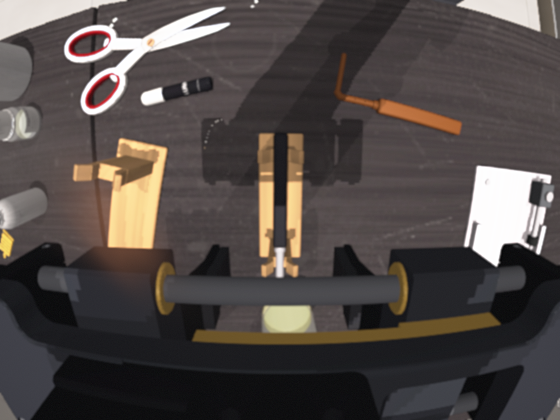

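```bash
python3 -m creep '[{"linear":[0.10,-0.0065,0.0],"twist":[0,0,0],"fingers":-0.3},{"linear":[0.10,-0.0065,0.0],"twist":[0,0,0],"fingers":-0.3},{"linear":[0.10,-0.0065,0.0],"twist":[0,0,0],"fingers":-0.3},{"linear":[0.13,-0.0065,0],"twist":[0,0,0],"fingers":-0.3},{"linear":[0.15,-0.0065,0],"twist":[0,0,0],"fingers":-0.3},{"linear":[0.162,-0.0065,0],"twist":[0,0,0],"fingers":-0.3},{"linear":[0.162,-0.0065,0],"twist":[0,0,0],"fingers":-0.3},{"linear":[0.162,-0.0065,0],"twist":[0,0,0],"fingers":-0.3}]'
python3 - <<'E'
from h import *
plan(.511,-.2965,.064)
im,W=cloud('wrist'); cv2.imwrite('pics/w3.png',im[:,:,::-1])
im,W=cloud('side'); cv2.imwrite('pics/s3.png',cv2.resize(im[190:330,240:420,::-1],None,fx=4,fy=4))
E
```

```text
time: 5.12
position: [0.5112, -0.2945, 0.0644]
tool_rot: [-1.213, 1.207, 1.213]
ft_force: [0.9, -0.5, 0.9]
grip_width: 0.65
t 5.12 pos [ 0.5112 -0.2945  0.0644] F [ 0.9 -0.5  0.9] T [-0.02 -0.01  0.04] w 0.65 q [-0.09  0.39  0.68  1.81 -0.28  1.04  2.28]
lin [ 0.0004  0.0002 -0.002 ] tw [0.29 0.02 0.  ]
```

View pics/w3.png

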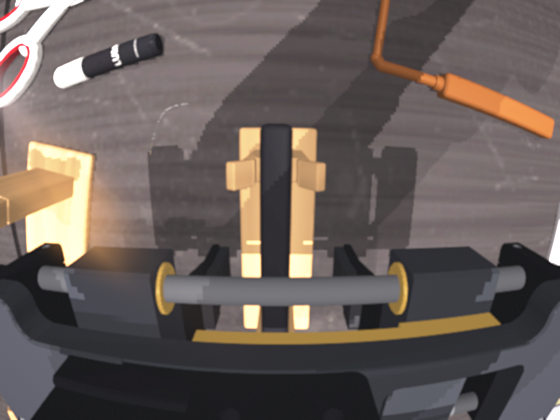

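View pics/s3.png

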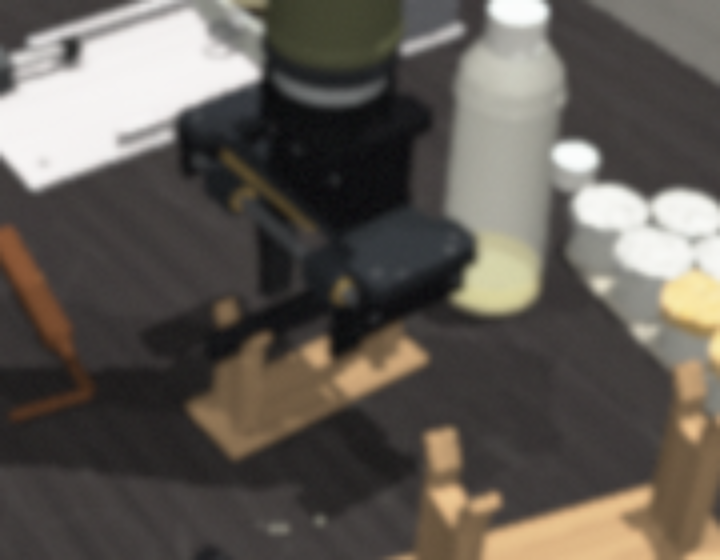

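The wrist view shows the handle at column 276 and the jaw centre at about 281, so it sits 2 mm towards -y. The fingers straddle it and are clear of the posts and the bottle. I'll shift slightly and close.

```bash
python3 -m creep '[{"linear":[0,0,-0.002],"twist":[0,0,0],"fingers":-0.3},{"linear":[0,0,-0.002],"twist":[0,0,0],"fingers":0.3},{"linear":[0,0,-0.002],"twist":[0,0,0],"fingers":1},{"linear":[0,0,-0.002],"twist":[0,0,0],"fingers":1},{"linear":[0,0,-0.002],"twist":[0,0,0],"fingers":1},{"linear":[0,0,-0.002],"twist":[0,0,0],"fingers":1},{"linear":[0,0,-0.002],"twist":[0,0,0],"fingers":1},{"linear":[0,0,-0.002],"twist":[0,0,0],"fingers":1}]' 60
python3 -m creep '[{"linear":[0,0,0],"twist":[0,0,0],"fingers":1},{"linear":[0,0,0],"twist":[0,0,0],"fingers":1},{"linear":[0,0,0],"twist":[0,0,0],"fingers":1}]' 60
python3 -c "from h import *;plan(.511,-.2965,.064)"
```

```text
time: 5.88
position: [0.5107, -0.2974, 0.0641]
tool_rot: [-1.212, 1.207, 1.212]
ft_force: [0.5, 0.2, -0.3]
grip_width: 0.206
time: 6.13
position: [0.5107, -0.2974, 0.0641]
tool_rot: [-1.212, 1.208, 1.212]
ft_force: [-0.7, 0.4, 0.3]
grip_width: 0.155
t 6.13 pos [ 0.5107 -0.2974  0.0641] F [-0.7  0.4  0.3] T [0.   0.04 0.02] w 0.155 q [-0.08  0.4   0.68  1.81 -0.29  1.04  2.28]
lin [ 0.0001 -0.0004  0.0009] tw [ 0.2  0.  -0. ]
```

```bash
python3 -m creep '[{"linear":[-0.005,0,0],"twist":[0,0,0],"fingers":1},{"linear":[-0.02,0,0],"twist":[0,0,0],"fingers":1},{"linear":[-0.04,0,0],"twist":[0,0,0],"fingers":1},{"linear":[-0.065,0,0],"twist":[0,0,0],"fingers":1},{"linear":[-0.085,0,0],"twist":[0,0,0],"fingers":1},{"linear":[-0.085,0,0],"twist":[0,0,0],"fingers":1}]' 60
python3 - <<'E'
from h import *
plan(.54,-.15,.15)
im,W=cloud('wrist'); cv2.imwrite('pics/w4.png',im[:,:,::-1])
im,W=cloud('side'); cv2.imwrite('pics/s4.png',cv2.resize(im[150:330,220:420,::-1],None,fx=3.3,fy=3.3))
for c in('wrist','side'):
  for l in ("hook_grip","hook_tip","rest"):
    print(c,l,[( [round(x,4) for x in r['centre']],round(r['conf'],2)) for r in nets.place_of(c,l)])
E
```

```text
time: 6.63
position: [0.5128, -0.2991, 0.1536]
tool_rot: [-1.217, 1.205, 1.205]
ft_force: [0.7, -0.0, -0.6]
grip_width: 0.149
t 6.63 pos [ 0.5128 -0.2991  0.1536] F [ 0.7 -0.  -0.6] T [-0.05 -0.04  0.  ] w 0.149 q [-0.12  0.3   0.72  1.73 -0.21  1.19  2.23]
lin [ 0.0034 -0.0276  0.149 ] tw [ 0.18 -0.15  0.4 ]
wrist hook_grip [([0.514, -0.2981, 0.1625], 0.9), ([0.4101, -0.1513, 0.0068], 0.64)]
wrist hook_tip [([0.3457, -0.2291, 0.0052], 0.92)]
wrist rest [([0.5388, -0.4891, -0.0004], 0.74)]
side hook_grip [([0.405, -0.1504, 0.0063], 0.83), ([0.5119, -0.3005, 0.1537], 0.48)]
side hook_tip [([0.3441, -0.2273, 0.0091], 0.59)]
side rest [([0.5172, -0.2935, 0.0002], 0.94), ([0.5431, -0.4863, 0.0028], 0.87)]
```

View pics/s4.png

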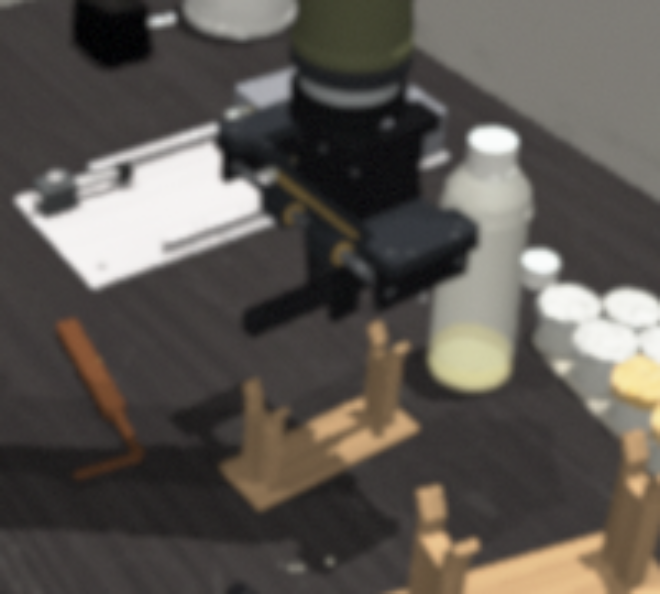

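View pics/w4.png

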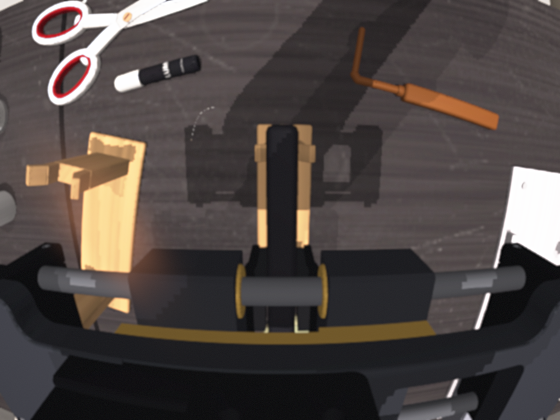

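```bash
python3 -m creep '[{"linear":[-0.02,0.0,0.04],"twist":[0,0,0],"fingers":1},{"linear":[-0.02,-0.01,0.08],"twist":[0,0,0],"fingers":1},{"linear":[-0.02,-0.01,0.12],"twist":[0,0,0],"fingers":1},{"linear":[-0.02,-0.01,0.16],"twist":[0,0,0],"fingers":1},{"linear":[-0.02,-0.01,0.16],"twist":[0,0,0],"fingers":1},{"linear":[-0.02,-0.01,0.16],"twist":[0,0,0],"fingers":1}]' 60
python3 - <<'E'
from h import *
plan(.6,.03,.15)
for c in('top','side','wrist'):
    if c=='wrist':
        im=cv2.imread('pics/w1.png')[:,:,::-1];W=np.load('w1.npy')
    else:
        im,W=cloud(c);cv2.imwrite(f'pics/d_{c}.png',im[:,:,::-1])
    wh=(im.min(-1)>(150))
    for nm,sl in (('plate',sel(W,[.40,-.09,.002],[.70,.14,.012])&wh),):
        P=W[sl];L=[];Rr=[]
        for x in np.arange(.51,.66,.006):
            q=P[(abs(P[:,0]-x)<.003)]
            if len(q)>8: L.append((x,q[:,1].max()));Rr.append((x,q[:,1].min()))
        for e in(L,Rr):
            if len(e)<4: continue
            e=np.array(e);f=np.polyfit(e[:,0],e[:,1],1);f=np.polyfit(*e[abs(np.polyval(f,e[:,0])-e[:,1])<.004].T,1);print(c,nm,len(e),'deg',np.degrees(np.arctan(f[0])).round(2),'y@.676',np.polyval(f,.676).round(4))
E
```

```text
time: 7.53
position: [0.5203, -0.1338, 0.1685]
tool_rot: [-1.215, 1.204, 1.218]
ft_force: [-0.3, -0.8, -2.2]
grip_width: 0.152
t 7.53 pos [ 0.5203 -0.1338  0.1685] F [-0.3 -0.8 -2.2] T [-0.05  0.03  0.02] w 0.152 q [-0.39  0.14  0.64  1.84 -0.09  1.2   1.86]
lin [ 0.0187 -0.0813  0.163 ] tw [ 0.58  0.07 -0.05]
top plate 26 deg -1.16 y@.676 0.1026
top plate 26 deg -7.67 y@.676 -0.05
side plate 26 deg 4.07 y@.676 0.0879
side plate 26 deg -2.35 y@.676 -0.05
wrist plate 20 deg -2.52 y@.676 0.0875
wrist plate 20 deg 13.41 y@.676 -0.022<stdin>:16: RankWarning: Polyfit may be poorly conditioned
```

View pics/d_side.png

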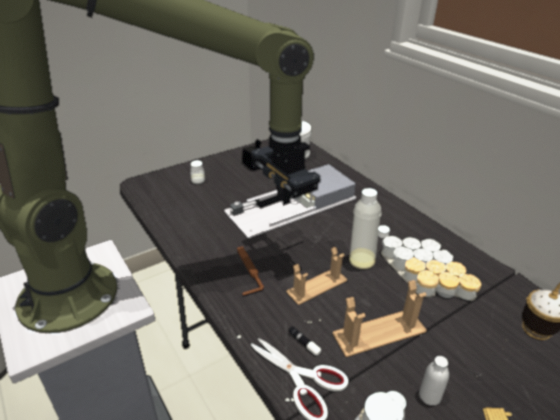

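Run:
```python
from h import *
p=viewer.camera_params('top');K,T=p['K'],p['cam_to_world']
im=cv2.imread('pics/a_top.png');g=cv2.cvtColor(im,6).astype(float)
def ray(u,v,z):
    d=T[:3,:3]@np.array([(u-K[0,2])/K[0,0],(v-K[1,2])/K[1,1],1.]);return T[:3,3]+d*(z-T[2,3])/d[2]
def fit(v0,v1,u0,u1,sgn,z):
    L=[]
    for v in range(v0,v1):
        dg=sgn*np.diff(g[v,u0:u1]);i=int(dg.argmax());
        w=np.clip(dg[max(i-2,0):i+3],0,None);L.append(ray(u0+.5+(np.arange(len(dg))[max(i-2,0):i+3]*w).sum()/w.sum(),v,z))
    L=np.array(L);f=np.polyfit(L[:,0],L[:,1],1)
    for _ in range(3):
        r=abs(np.polyval(f,L[:,0])-L[:,1]);f=np.polyfit(*L[r<=max(np.median(r)*2,.0008)][:,:2].T,1)
    print('deg',np.degrees(np.arctan(f[0])).round(2),'y@.676',np.polyval(f,.676).round(4),'y@.5',np.polyval(f,.5).round(4),np.median(r))
fit(175,244,217,233,1,.006);fit(175,244,268,282,-1,.006)
fit(120,165,220,236,1,.057);fit(120,165,270,283,-1,.057)
cv2.imwrite('pics/c5.png',cv2.resize(im[105:255,215:290],None,fx=4,fy=4,interpolation=cv2.INTER_CUBIC)[:600])
```

```text
deg -1.98 y@.676 0.1025 y@.5 0.1086 0.0004127177452693115
deg -1.8 y@.676 -0.0485 y@.5 -0.043 0.00033259758729196204
deg -2.2 y@.676 0.0971 y@.5 0.1039 0.00032227980598116546
deg -1.8 y@.676 -0.0497 y@.5 -0.0441 0.00018792389919267127
```

View pics/c5.png

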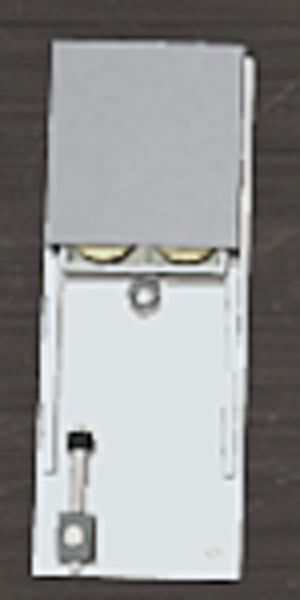

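Run:
```python
from h import *
p=viewer.camera_params('top');K,T=p['K'],p['cam_to_world']
def ray(u,v,z):
    d=T[:3,:3]@np.array([(u-K[0,2])/K[0,0],(v-K[1,2])/K[1,1],1.]);return np.round(T[:3,3]+d*(z-T[2,3])/d[2],4)
print('eye',ray(251,178.75,.024),'collar face',ray(235,212.3,.026),'tray front top',ray(250,174,.036),'mouth',ray(251,166.5,.057))
plan(.59,.0304,.12,-1.95)
```

```text
eye [0.6721 0.0256 0.024 ] collar face [0.5737 0.0718 0.026 ] tray front top [0.6839 0.0277 0.036 ] mouth [0.7016 0.0235 0.057 ]
t 7.63 pos [ 0.5199 -0.1381  0.1689] F [-0.4 -0.7 -1.1] T [ 0.01  0.01 -0.01] w 0.153 q [-0.38  0.14  0.65  1.84 -0.09  1.2   1.86]
lin [ 0.0487 -0.0707  0.1683] tw [ 2.13 -0.04 -0.02]
```

```bash
python3 -m creep '[{"linear":[0.04,-0.07,0.168],"twist":[2,0,0],"fingers":1},{"linear":[0.04,-0.07,0.168],"twist":[2,0,0],"fingers":1},{"linear":[0.04,-0.07,0.168],"twist":[2,0,0],"fingers":1},{"linear":[0.06,-0.07,0.168],"twist":[2,0,0],"fingers":1},{"linear":[0.069,-0.07,0.168],"twist":[2,0,0],"fingers":1},{"linear":[0.069,-0.07,0.168],"twist":[2,0,0],"fingers":1},{"linear":[0.069,-0.07,0.168],"twist":[2,0,0],"fingers":1}]' 60
python3 - <<'E'
from h import *
plan(.5895,.0297,.10,-1.95)
for c in('top','side','wrist'):
  im,W=cloud(c); cv2.imwrite(f'pics/e_{c}.png',im[:,:,::-1])
  for l in ("hook_grip","hook_tip","eye"):
    print(c,l,[( [round(x,4) for x in r['centre']],round(r['conf'],2)) for r in nets.place_of(c,l)])
im=cv2.imread('pics/e_side.png');cv2.imwrite('pics/e_s.png',cv2.resize(im[150:230,250:370],None,fx=6.5,fy=6.5,interpolation=cv2.INTER_CUBIC))
im=cv2.imread('pics/e_top.png');cv2.imwrite('pics/e_t.png',cv2.resize(im[140:240,200:310],None,fx=6,fy=6,interpolation=cv2.INTER_CUBIC))
E
```

```text
time: 8.22
position: [0.5888, 0.0303, 0.098]
tool_rot: [-1.186, 1.228, 1.188]
ft_force: [0.3, -0.3, -0.4]
grip_width: 0.156
t 8.22 pos [0.5888 0.0303 0.098 ] F [ 0.3 -0.3 -0.4] T [-0.02 -0.01  0.  ] w 0.156 q [-0.54  0.32  0.52  1.78 -0.18  1.09  1.59]
lin [-0.002  -0.0007 -0.0006] tw [ 0.18 -0.13 -0.21]
top hook_grip [([0.4119, -0.1457, 0.0057], 0.91)]
top hook_tip [([0.3423, -0.2277, 0.0083], 0.73)]
top eye [([0.6707, 0.0286, 0.0254], 0.64), ([0.4822, 0.3084, -0.0028], 0.58)]
side hook_grip [([0.5923, 0.0247, 0.1057], 0.77), ([0.4038, -0.1499, 0.0092], 0.69)]
side hook_tip [([0.6804, 0.0235, 0.0532], 0.72)]
side eye [([0.677, 0.0228, 0.0247], 0.71)]
wrist hook_grip [([0.5935, 0.0277, 0.1089], 0.93), ([0.4107, -0.1516, 0.006], 0.82)]
wrist hook_tip [([0.4998, 0.0774, 0.0061], 0.18)]
wrist eye []
```

View pics/e_s.png

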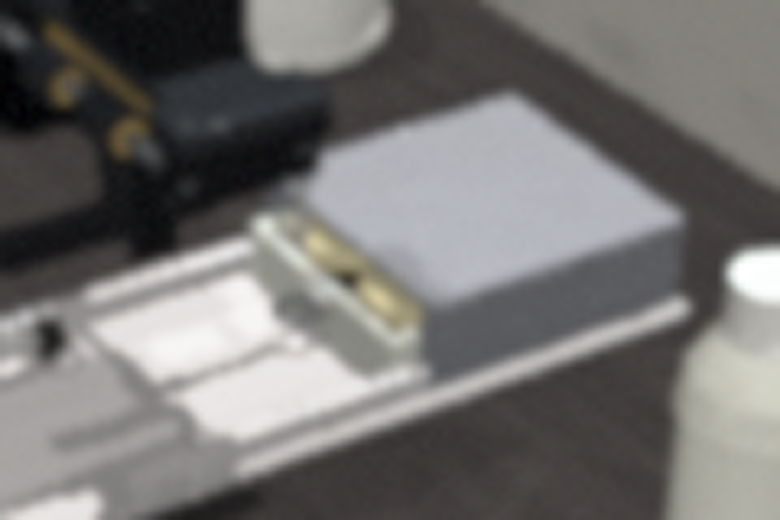

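View pics/e_t.png

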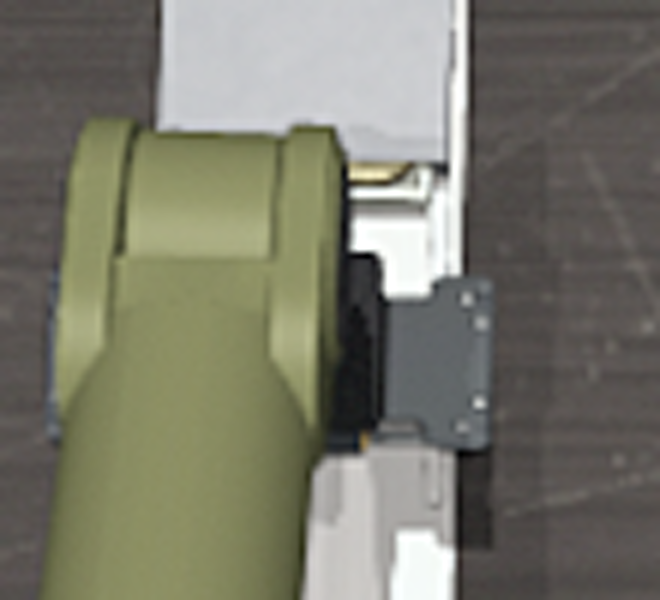

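View pics/e_wrist.png

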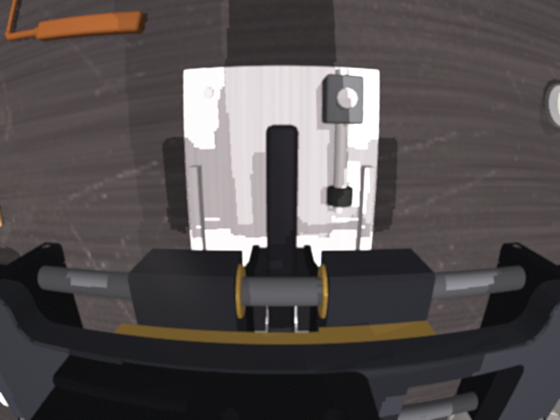

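Run:
```python
from h import *
p=viewer.camera_params('side');K,T=p['K'],p['cam_to_world'];Ti=np.linalg.inv(T)
def proj(X):
    c=Ti[:3,:3]@np.array(X)+Ti[:3,3];return (K@c)[:2]/c[2]
for n,X in (('tip',(.6738,.0274,.052)),('tip top',(.6738,.0274,.098)),('eye',(.6755,.0268,.024)),('eye+x5',(.6805,.0268,.024)),('eye+y5',(.6755,.0318,.024)),('tipx+5',(.6788,.0274,.052))): print(n,proj(X).round(1))
im=cv2.imread('pics/e_side.png');cv2.imwrite('pics/e_s2.png',cv2.resize(im[165:215,275:325],None,fx=12,fy=12,interpolation=cv2.INTER_NEAREST))
im=cv2.imread('pics/a_side.png');cv2.imwrite('pics/e_s3.png',cv2.resize(im[165:215,275:325],None,fx=12,fy=12,interpolation=cv2.INTER_NEAREST))
```

```text
tip [293.9 190.2]
tip top [294.4 177.2]
eye [294.2 197.7]
eye+x5 [295.5 197.3]
eye+y5 [293.2 197. ]
tipx+5 [295.2 189.7]
```

View pics/e_s2.png

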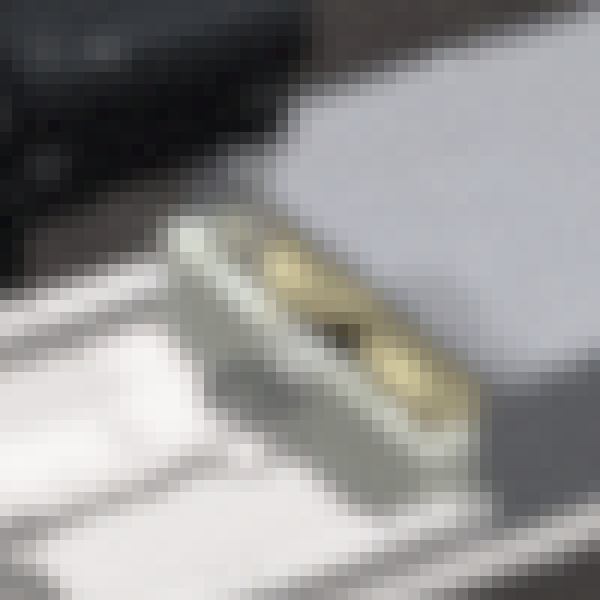

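View pics/e_s3.png

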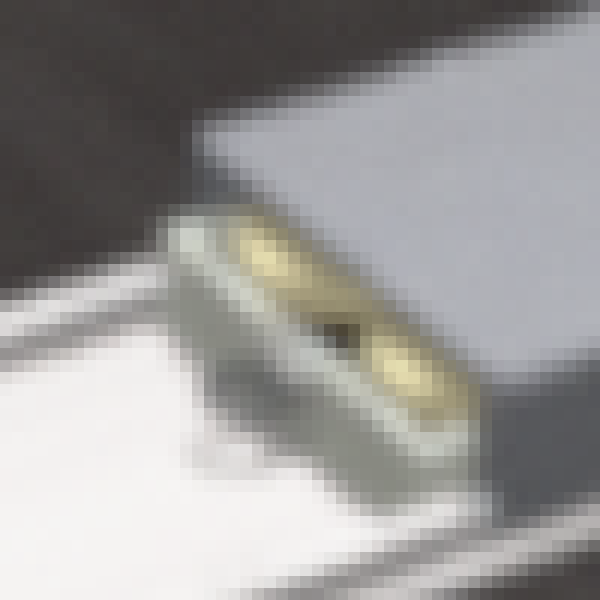

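Run:
```python
from h import *
a=cv2.imread('pics/a_side.png').astype(int);e=cv2.imread('pics/e_side.png').astype(int)
d=(e-a)[165:215,275:325]
o=np.clip(128+d*2,0,255).astype(np.uint8)
cv2.imwrite('pics/e_s4.png',cv2.resize(o,None,fx=12,fy=12,interpolation=cv2.INTER_NEAREST))
```

```text
(no output)
```

View pics/e_s4.png

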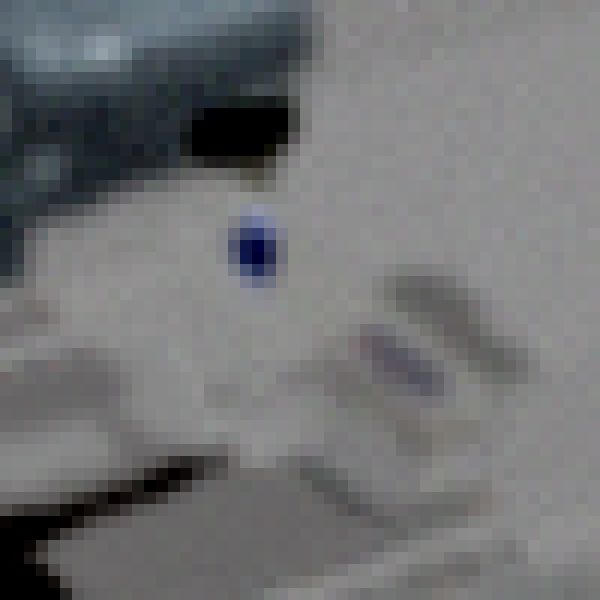

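```bash
python3 -m creep '[{"linear":[0.01,0,0],"twist":[0,0,0],"fingers":1},{"linear":[0.02,0,0],"twist":[0,0,0],"fingers":1},{"linear":[0.024,0,0],"twist":[0,0,0],"fingers":1},{"linear":[0.026,0,0],"twist":[0,0,0],"fingers":1},{"linear":[0.026,0,0],"twist":[0,0,0],"fingers":1}]' 60
python3 -m creep '[{"linear":[0.001,0,0],"twist":[0,0,0],"fingers":1},{"linear":[0.002,0,0],"twist":[0,0,0],"fingers":1},{"linear":[0.003,0,0],"twist":[0,0,0],"fingers":1},{"linear":[0.003,0,0],"twist":[0,0,0],"fingers":1}]' 60
python3 -c "from h import *;plan(.5888,.0303,.058,-1.95)"
```

```text
time: 9.23
position: [0.5888, 0.0308, 0.0729]
tool_rot: [-1.186, 1.226, 1.187]
ft_force: [-0.5, -0.7, -1.0]
grip_width: 0.157
time: 9.57
position: [0.5896, 0.0309, 0.0712]
tool_rot: [-1.186, 1.224, 1.186]
ft_force: [-0.0, 0.4, -1.1]
grip_width: 0.153
t 9.57 pos [0.5896 0.0309 0.0712] F [-0.   0.4 -1.1] T [ 0.   -0.06 -0.03] w 0.153 q [-0.53  0.35  0.51  1.8  -0.2   1.04  1.6 ]
lin [ 0.0132  0.0008 -0.0006] tw [0.15 0.01 0.01]
```

```bash
python3 -m creep '[{"linear":[0.002,0.0005,-0.0005],"twist":[0,0,0],"fingers":1},{"linear":[0.003,0.0005,-0.0005],"twist":[0,0,0],"fingers":1},{"linear":[0.004,0.0005,-0.0005],"twist":[0,0,0],"fingers":1}]' 60
python3 -m creep '[{"linear":[0.002,0,0],"twist":[0,0,0],"fingers":1},{"linear":[0.003,0,0],"twist":[0,0,0],"fingers":1},{"linear":[0.003,0,0],"twist":[0,0,0],"fingers":1}]' 60
python3 -m creep '[{"linear":[0.002,0,0],"twist":[0,0,0],"fingers":1},{"linear":[0.004,0,0],"twist":[0,0,0],"fingers":1},{"linear":[0.005,0,0],"twist":[0,0,0],"fingers":1},{"linear":[0.005,0,0],"twist":[0,0,0],"fingers":1}]' 60
python3 - <<'E'
from h import *
plan(.5888,.0303,.058,-1.95)
im,W=cloud('side');im=im[:,:,::-1];cv2.imwrite('pics/f_side.png',im);cv2.imwrite('pics/f_s.png',cv2.resize(im[165:215,275:325],None,fx=12,fy=12,interpolation=cv2.INTER_NEAREST))
for l in ("hook_tip","eye"):
    print(l,[( [round(x,4) for x in r['centre']],round(r['conf'],2)) for r in nets.place_of('side',l)])
E
```

```text
time: 9.82
position: [0.589, 0.0303, 0.0671]
tool_rot: [-1.186, 1.224, 1.186]
ft_force: [-0.6, -0.1, -1.6]
grip_width: 0.156
time: 10.07
position: [0.5888, 0.0304, 0.0638]
tool_rot: [-1.186, 1.224, 1.186]
ft_force: [-0.3, -0.3, -0.6]
grip_width: 0.159
time: 10.4
position: [0.5888, 0.0304, 0.0588]
tool_rot: [-1.186, 1.224, 1.186]
ft_force: [-0.9, 0.7, -1.3]
grip_width: 0.155
t 10.4 pos [0.5888 0.0304 0.0588] F [-0.9  0.7 -1.3] T [0.02 0.04 0.02] w 0.155 q [-0.52  0.37  0.51  1.81 -0.21  1.01  1.61]
lin [ 0.0008 -0.     -0.0001] tw [ 0.15 -0.   -0.03]
hook_tip [([0.3442, -0.227, 0.0069], 0.76), ([0.7037, 0.0269, -0.0006], 0.39)]
eye [([0.6781, 0.0252, 0.0247], 0.84)]
```

View pics/f_s.png

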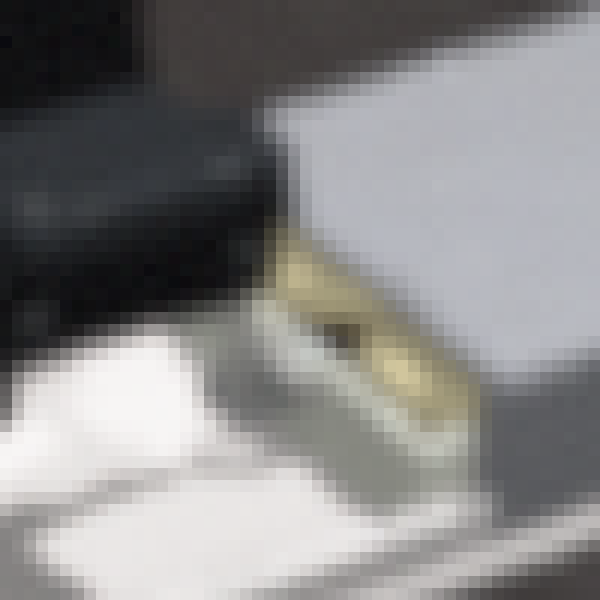

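```bash
python3 -m creep '[{"linear":[0.0,0.002,0],"twist":[0,0,0],"fingers":1},{"linear":[0.0,0.004,0],"twist":[0,0,0],"fingers":1},{"linear":[0.0,0.006,0],"twist":[0,0,0],"fingers":1},{"linear":[0.0,0.007,0],"twist":[0,0,0],"fingers":1},{"linear":[0.0,0.007,0],"twist":[0,0,0],"fingers":1}]' 60
python3 -c "from h import *;plan(.5888,.0303,.058,-1.95)"
python3 -m creep '[{"linear":[0.0,0.002,0],"twist":[0,0,0],"fingers":1},{"linear":[0.0,0.004,0],"twist":[0,0,0],"fingers":1},{"linear":[0.0,0.006,0],"twist":[0,0,0],"fingers":1},{"linear":[0.0,0.008,0],"twist":[0,0,0],"fingers":1}]' 60
python3 - <<'E'
from h import *
plan(.5888,.0303,.058,-1.95)
im,W=cloud('side');im=im[:,:,::-1];cv2.imwrite('pics/g_side.png',im);cv2.imwrite('pics/g_s.png',cv2.resize(im[165:215,265:325],None,fx=12,fy=12,interpolation=cv2.INTER_NEAREST))
E
```

```text
time: 10.97
position: [0.5826, 0.0306, 0.0594]
tool_rot: [-1.187, 1.222, 1.185]
ft_force: [3.6, -1.0, -3.6]
grip_width: 0.156
t 10.97 pos [0.5826 0.0306 0.0594] F [ 3.6 -1.  -3.6] T [-0.01 -0.74 -0.05] w 0.156 q [-0.53  0.35  0.51  1.83 -0.2   1.01  1.6 ]
lin [ 0.0014 -0.0062 -0.0001] tw [0.15 0.01 0.1 ]
time: 11.3
position: [0.5742, 0.0309, 0.0593]
tool_rot: [-1.186, 1.223, 1.185]
ft_force: [4.0, -0.2, -3.2]
grip_width: 0.156
t 11.3 pos [0.5742 0.0309 0.0593] F [ 4.  -0.2 -3.2] T [-0.01 -0.95  0.01] w 0.156 q [-0.54  0.34  0.51  1.85 -0.19  1.    1.6 ]
lin [ 0.0013 -0.0146 -0.0001] tw [0.15 0.01 0.05]
```

View pics/g_s.png

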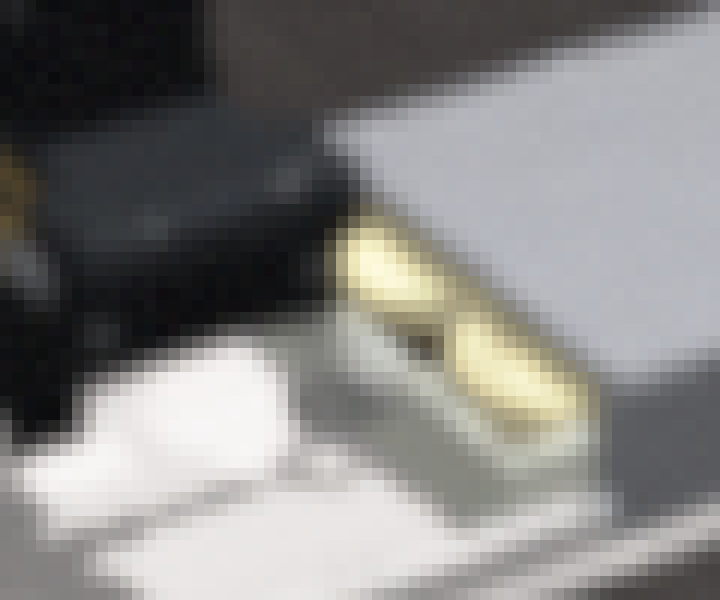

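```bash
python3 -m creep '[{"linear":[0.0,0.004,0],"twist":[0,0,0],"fingers":1},{"linear":[0.0,0.010,0],"twist":[0,0,0],"fingers":1},{"linear":[0.0,0.016,0],"twist":[0,0,0],"fingers":1},{"linear":[0.0,0.022,0],"twist":[0,0,0],"fingers":1},{"linear":[0.0,0.028,0],"twist":[0,0,0],"fingers":1},{"linear":[0.0,0.034,0],"twist":[0,0,0],"fingers":1},{"linear":[0.0,0.038,0],"twist":[0,0,0],"fingers":1},{"linear":[0.0,0.040,0],"twist":[0,0,0],"fingers":1}]' 60
python3 -c "from h import *;plan(.5742,.0309,.0593,-1.95)"
python3 -m creep '[{"linear":[0.0,0.004,0],"twist":[0,0,0],"fingers":1},{"linear":[0.0,0.010,0],"twist":[0,0,0],"fingers":1},{"linear":[0.0,0.016,0],"twist":[0,0,0],"fingers":1},{"linear":[0.0,0.022,0],"twist":[0,0,0],"fingers":1},{"linear":[0.0,0.028,0],"twist":[0,0,0],"fingers":1},{"linear":[0.0,0.034,0],"twist":[0,0,0],"fingers":1},{"linear":[0.0,0.038,0],"twist":[0,0,0],"fingers":1},{"linear":[0.0,0.040,0],"twist":[0,0,0],"fingers":1}]' 60
python3 - <<'E'
from h import *
plan(.5742,.0309,.0593,-1.95)
for c in ('side','wrist'):
  im,W=cloud(c);im=im[:,:,::-1];cv2.imwrite(f'pics/i_{c}.png',im)
  if c=='side':cv2.imwrite('pics/i_s.png',cv2.resize(im[150:240,220:350],None,fx=6,fy=6,interpolation=cv2.INTER_CUBIC))
E
```

```text
time: 12.02
position: [0.5334, 0.0322, 0.0592]
tool_rot: [-1.186, 1.224, 1.186]
ft_force: [4.3, -0.5, -2.3]
grip_width: 0.153
t 12.02 pos [0.5334 0.0322 0.0592] F [ 4.3 -0.5 -2.3] T [-0.01 -1.01 -0.  ] w 0.153 q [-0.57  0.25  0.52  1.95 -0.15  0.98  1.56]
lin [-0.0001 -0.0408 -0.    ] tw [ 0.16  0.02 -0.  ]
time: 12.68
position: [0.4934, 0.0334, 0.0592]
tool_rot: [-1.186, 1.224, 1.186]
ft_force: [5.4, -0.4, -2.4]
grip_width: 0.154
t 12.68 pos [0.4934 0.0334 0.0592] F [ 5.4 -0.4 -2.4] T [-0.04 -1.1  -0.  ] w 0.154 q [-0.61  0.17  0.52  2.04 -0.1   0.96  1.51]
lin [-0.0001 -0.0808 -0.    ] tw [ 0.16  0.02 -0.01]
```

View pics/i_s.png

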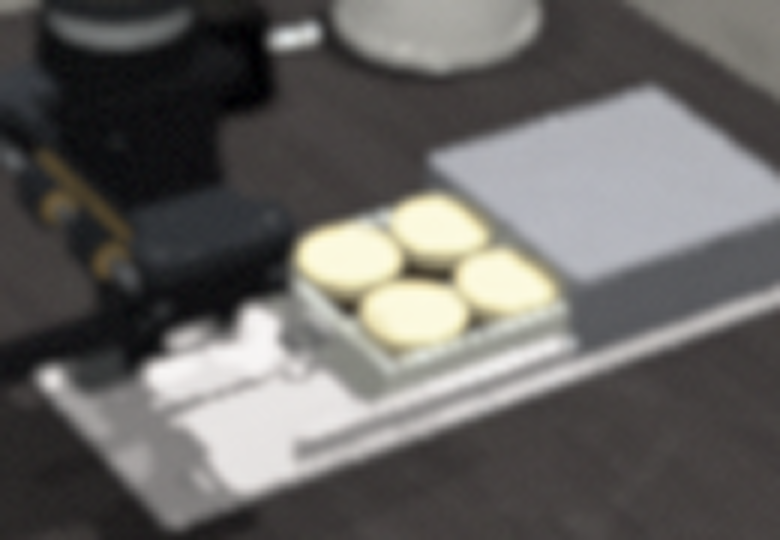

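View pics/i_wrist.png

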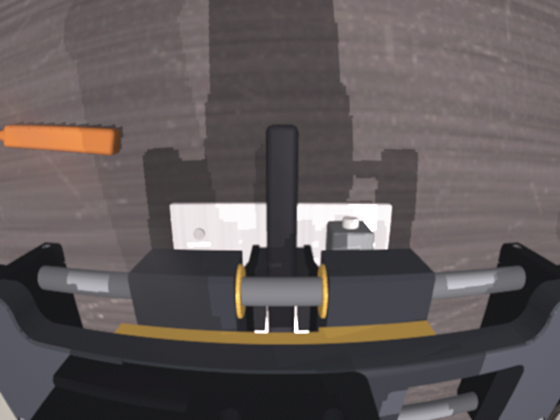

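```bash
python3 -m creep '[{"linear":[0.0,0.002,0],"twist":[0,0,0],"fingers":1},{"linear":[0.0,0.005,0],"twist":[0,0,0],"fingers":1},{"linear":[0.0,0.008,0],"twist":[0,0,0],"fingers":1},{"linear":[0.0,0.010,0],"twist":[0,0,0],"fingers":1}]' 60
python3 -c "from h import *;plan(.4934,.0334,.0592,-1.95)"
python3 -m creep '[{"linear":[0.0,0.001,0],"twist":[0,0,0],"fingers":1},{"linear":[0.0,0.002,0],"twist":[0,0,0],"fingers":1}]' 60
python3 -c "from h import *;plan(.4934,.0334,.0592,-1.95)"
```

```text
time: 13.12
position: [0.484, 0.0336, 0.0591]
tool_rot: [-1.186, 1.224, 1.186]
ft_force: [4.9, 0.0, -2.5]
grip_width: 0.154
t 13.12 pos [0.484  0.0336 0.0591] F [ 4.9  0.  -2.5] T [-0.05 -1.03  0.01] w 0.154 q [-0.61  0.15  0.52  2.06 -0.09  0.95  1.5 ]
lin [-0.0001 -0.0094  0.0001] tw [ 0.14 -0.    0.01]
time: 13.28
position: [0.4821, 0.0337, 0.0592]
tool_rot: [-1.186, 1.224, 1.186]
ft_force: [4.4, -0.3, -3.5]
grip_width: 0.156
t 13.28 pos [0.4821 0.0337 0.0592] F [ 4.4 -0.3 -3.5] T [-0.06 -1.08  0.04] w 0.156 q [-0.61  0.14  0.52  2.07 -0.09  0.95  1.49]
lin [-0.     -0.0113  0.    ] tw [0.15 0.   0.01]
```

```bash
cat > chk.py <<'E'
import sys
from bench import readout
s=readout.get_state();print(round(s['time'],2),s['position'].round(4),s['ft_force'].round(1),s['torque'].round(2))
sys.exit(1 if s['torque'][1]<-float(sys.argv[1]) or s['ft_force'][0]>8.5 else 0)
E
set -e
python3 -m creep '[{"linear":[0.0,0.0005,0],"twist":[0,0,0],"fingers":1},{"linear":[0.0,0.001,0],"twist":[0,0,0],"fingers":1}]' 60 >/dev/null; python3 chk.py 1.4
python3 -m creep '[{"linear":[0.0,0.0005,0],"twist":[0,0,0],"fingers":1},{"linear":[0.0,0.001,0],"twist":[0,0,0],"fingers":1}]' 60 >/dev/null; python3 chk.py 1.4
python3 -m creep '[{"linear":[0.0,0.0005,0],"twist":[0,0,0],"fingers":1},{"linear":[0.0,0.001,0],"twist":[0,0,0],"fingers":1}]' 60 >/dev/null; python3 chk.py 1.4
python3 -m creep '[{"linear":[0.0,0.0005,0],"twist":[0,0,0],"fingers":1},{"linear":[0.0,0.001,0],"twist":[0,0,0],"fingers":1}]' 60 >/dev/null; python3 chk.py 1.4
python3 -m creep '[{"linear":[0.0,0.0005,0],"twist":[0,0,0],"fingers":1},{"linear":[0.0,0.001,0],"twist":[0,0,0],"fingers":1}]' 60 >/dev/null; python3 chk.py 1.4
python3 -m creep '[{"linear":[0.0,0.0005,0],"twist":[0,0,0],"fingers":1},{"linear":[0.0,0.001,0],"twist":[0,0,0],"fingers":1}]' 60 >/dev/null; python3 chk.py 1.4
```

```text
13.45 [0.4811 0.0338 0.0592] [ 4.7  0.2 -2.5] [-0.01 -1.   -0.03]
13.62 [0.4802 0.0338 0.0592] [ 4.9  0.  -3. ] [-0.01 -1.   -0.01]
13.78 [0.4791 0.0338 0.0592] [ 5.2 -0.1 -2.5] [ 0.   -1.05 -0.01]
13.95 [0.4781 0.0338 0.0591] [ 5.6 -0.7 -3.1] [-0.04 -1.06 -0.03]
14.12 [0.4771 0.0339 0.0592] [ 4.2  0.3 -1.9] [-0.06 -1.05 -0.01]
14.28 [0.4761 0.0339 0.0592] [ 5.3 -0.7 -3.3] [-0.04 -1.04  0.09]
```

```bash
set -e
python3 -m creep '[{"linear":[0.0,0.0005,0],"twist":[0,0,0],"fingers":1},{"linear":[0.0,0.001,0],"twist":[0,0,0],"fingers":1}]' 60 >/dev/null; python3 chk.py 1.4
python3 -m creep '[{"linear":[0.0,0.0005,0],"twist":[0,0,0],"fingers":1},{"linear":[0.0,0.001,0],"twist":[0,0,0],"fingers":1}]' 60 >/dev/null; python3 chk.py 1.4
python3 -m creep '[{"linear":[0.0,0.0005,0],"twist":[0,0,0],"fingers":1},{"linear":[0.0,0.001,0],"twist":[0,0,0],"fingers":1}]' 60 >/dev/null; python3 chk.py 1.4
python3 -m creep '[{"linear":[0.0,0.0005,0],"twist":[0,0,0],"fingers":1},{"linear":[0.0,0.001,0],"twist":[0,0,0],"fingers":1}]' 60 >/dev/null; python3 chk.py 1.4
python3 -m creep '[{"linear":[0.0,0.0005,0],"twist":[0,0,0],"fingers":1},{"linear":[0.0,0.001,0],"twist":[0,0,0],"fingers":1}]' 60 >/dev/null; python3 chk.py 1.4
python3 -m creep '[{"linear":[0.0,0.0005,0],"twist":[0,0,0],"fingers":1},{"linear":[0.0,0.001,0],"twist":[0,0,0],"fingers":1}]' 60 >/dev/null; python3 chk.py 1.4
python3 -m creep '[{"linear":[0.0,0.0005,0],"twist":[0,0,0],"fingers":1},{"linear":[0.0,0.001,0],"twist":[0,0,0],"fingers":1}]' 60 >/dev/null; python3 chk.py 1.4
python3 -m creep '[{"linear":[0.0,0.0005,0],"twist":[0,0,0],"fingers":1},{"linear":[0.0,0.001,0],"twist":[0,0,0],"fingers":1}]' 60 >/dev/null; python3 chk.py 1.4
```

```text
14.45 [0.4751 0.0339 0.0592] [ 4.2 -0.4 -3.5] [ 0.01 -1.03 -0.01]
14.62 [0.474  0.034  0.0591] [ 4.7  0.3 -3.1] [-0.02 -1.09  0.03]
14.78 [0.4731 0.034  0.0592] [ 4.5 -0.6 -2.1] [-0.01 -1.07  0.03]
14.95 [0.4721 0.0341 0.0592] [ 4.5  1.2 -2.3] [-0.04 -1.12  0.05]
15.12 [0.4711 0.0341 0.0592] [ 4.8 -0.  -2.7] [ 0.04 -1.13  0.04]
15.28 [0.4701 0.0341 0.0592] [ 5.  -1.1 -2.2] [ 0.02 -1.06 -0.  ]
15.45 [0.4691 0.0342 0.0592] [ 5.2  0.1 -3. ] [ 0.01 -1.15 -0.02]
15.62 [0.4681 0.0342 0.0592] [ 5.4 -0.4 -2. ] [ 0.02 -1.1   0.03]
```

```bash
set -e
python3 -m creep '[{"linear":[0.0,0.0005,0],"twist":[0,0,0],"fingers":1},{"linear":[0.0,0.001,0],"twist":[0,0,0],"fingers":1}]' 60 >/dev/null; python3 chk.py 1.35
python3 -m creep '[{"linear":[0.0,0.0005,0],"twist":[0,0,0],"fingers":1},{"linear":[0.0,0.001,0],"twist":[0,0,0],"fingers":1}]' 60 >/dev/null; python3 chk.py 1.35
python3 -m creep '[{"linear":[0.0,0.0005,0],"twist":[0,0,0],"fingers":1},{"linear":[0.0,0.001,0],"twist":[0,0,0],"fingers":1}]' 60 >/dev/null; python3 chk.py 1.35
python3 -m creep '[{"linear":[0.0,0.0005,0],"twist":[0,0,0],"fingers":1},{"linear":[0.0,0.001,0],"twist":[0,0,0],"fingers":1}]' 60 >/dev/null; python3 chk.py 1.35
python3 -m creep '[{"linear":[0.0,0.0005,0],"twist":[0,0,0],"fingers":1},{"linear":[0.0,0.001,0],"twist":[0,0,0],"fingers":1}]' 60 >/dev/null; python3 chk.py 1.35
python3 -m creep '[{"linear":[0.0,0.0005,0],"twist":[0,0,0],"fingers":1},{"linear":[0.0,0.001,0],"twist":[0,0,0],"fingers":1}]' 60 >/dev/null; python3 chk.py 1.35
```

```text
15.78 [0.4675 0.0342 0.0592] [ 6.2 -0.6 -3.6] [-0.01 -1.41  0.07]
```

```bash
set +e
python3 -m creep '[{"linear":[0.0,0.0,0],"twist":[0,0,0],"fingers":1}]' 60 >/dev/null; python3 chk.py 9
python3 -m creep '[{"linear":[0.0,0.0005,0],"twist":[0,0,0],"fingers":1},{"linear":[0.0,0.0005,0],"twist":[0,0,0],"fingers":1}]' 60 >/dev/null; python3 chk.py 1.35
```

```text
15.87 [0.4674 0.0343 0.0592] [ 5.7  0.3 -3.7] [ 0.03 -1.3   0.07]
16.03 [0.4672 0.0343 0.0593] [ 6.8 -0.2 -4. ] [ 0.13 -1.4   0.03]
```

```bash
python3 -m creep '[{"linear":[0.0,0.0005,0],"twist":[0,0,0],"fingers":1},{"linear":[0.0,0.0005,0],"twist":[0,0,0],"fingers":1}]' 60 >/dev/null; python3 chk.py 1.35
```

```text
16.2 [0.467  0.0343 0.0593] [ 7.6 -0.7 -4.2] [ 0.03 -1.63  0.  ]
```

```bash
python3 -m creep '[{"linear":[0.0,0.0005,0],"twist":[0,0,0],"fingers":1},{"linear":[0.0,0.001,0],"twist":[0,0,0],"fingers":1},{"linear":[0.0,0.001,0],"twist":[0,0,0],"fingers":1}]' 60 >/dev/null; python3 chk.py 1.35
python3 -m creep '[{"linear":[0.0,0.0005,0],"twist":[0,0,0],"fingers":1},{"linear":[0.0,0.0005,0],"twist":[0,0,0],"fingers":1}]' 60 >/dev/null; python3 chk.py 1.35
```

```text
16.45 [0.4666 0.0344 0.0594] [ 8.   0.1 -6. ] [ 0.05 -1.84 -0.01]
16.62 [0.4663 0.0344 0.0595] [ 8.2 -0.4 -7.6] [ 0.11 -1.96  0.05]
```

Run:
```python
from h import *
plan(.4663,.0344,.0595,-1.95)
for c in ('side','wrist','top'):
  im,W=cloud(c);im=im[:,:,::-1];cv2.imwrite(f'pics/j_{c}.png',im)
  if c=='side':cv2.imwrite('pics/j_s.png',cv2.resize(im[130:240,180:330],None,fx=5.2,fy=5.2,interpolation=cv2.INTER_CUBIC))
```

```text
t 16.62 pos [0.4663 0.0344 0.0595] F [ 8.2 -0.4 -7.6] T [ 0.11 -1.96  0.05] w 0.154 q [-0.63  0.1   0.52  2.1  -0.06  0.95  1.47]
lin [-0.  0.  0.] tw [0.16 0.02 0.23]
```

View pics/j_s.png

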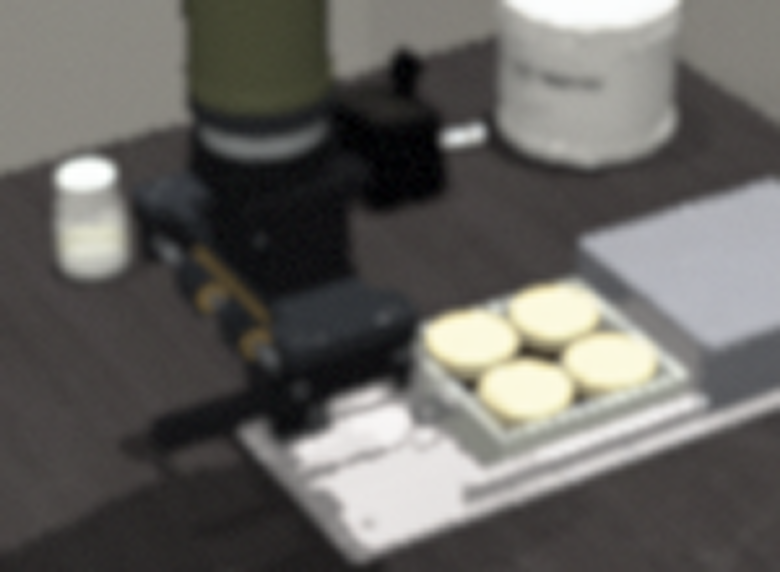

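View pics/j_wrist.png

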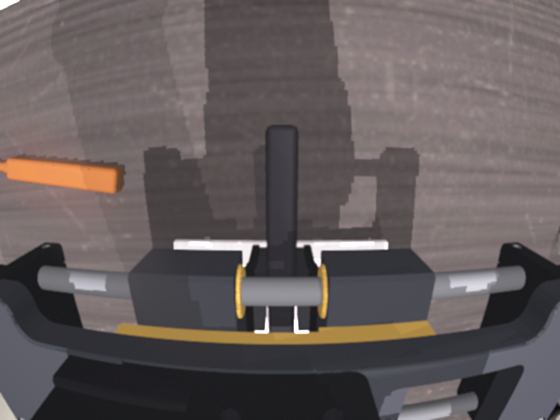

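```bash
python3 -m creep '[{"linear":[0.0005,0,0],"twist":[0,0,0],"fingers":1},{"linear":[0.001,0.0,0],"twist":[0,0,0],"fingers":1},{"linear":[0.001,0.0,0],"twist":[0,0,0],"fingers":1}]' 60 >/dev/null; python3 chk.py 1.35; python3 -m creep '[{"linear":[0,0,0],"twist":[0,0,0],"fingers":1}]' 60 >/dev/null; python3 chk.py 1.35
```

```text
17.02 [0.4661 0.0344 0.0586] [ 7.9 -0.3 -4. ] [ 0.   -1.72 -0.01]
17.1 [0.4661 0.0344 0.0587] [ 7.  -0.2 -2.5] [-0.01 -1.74 -0.01]
```

```bash
python3 -m creep '[{"linear":[0.0003,0.0005,0],"twist":[0,0,0],"fingers":1},{"linear":[0.0006,0.001,0],"twist":[0,0,0],"fingers":1},{"linear":[0.0006,0.001,0],"twist":[0,0,0],"fingers":1}]' 60 >/dev/null; python3 chk.py 1.35; python3 -m creep '[{"linear":[0.0003,0.0005,0],"twist":[0,0,0],"fingers":1},{"linear":[0.0006,0.001,0],"twist":[0,0,0],"fingers":1}]' 60 >/dev/null; python3 chk.py 1.35
```

```text
17.35 [0.4659 0.0345 0.0584] [ 9.3 -0.1 -4.1] [ 0.05 -2.05 -0.  ]
17.52 [0.4658 0.0345 0.0581] [10.8  0.9 -4. ] [ 0.03 -2.51  0.07]
```

```bash
python3 -m creep '[{"linear":[0.0003,0.0005,0],"twist":[0,0,0],"fingers":1},{"linear":[0.0006,0.001,0],"twist":[0,0,0],"fingers":1},{"linear":[0.0006,0.001,0],"twist":[0,0,0],"fingers":1}]' 60 >/dev/null; python3 chk.py 1.35; python3 -m creep '[{"linear":[0.0003,0.0005,0],"twist":[0,0,0],"fingers":1},{"linear":[0.0004,0.0007,0],"twist":[0,0,0],"fingers":1}]' 60 >/dev/null; python3 chk.py 1.35
```

```text
17.77 [0.4654 0.0346 0.0578] [10.8 -0.2 -3.5] [ 0.   -2.59  0.06]
17.93 [0.4652 0.0346 0.0576] [11.2  0.2 -3.3] [ 0.01 -2.77  0.05]
```

```bash
python3 -m creep '[{"linear":[0.0003,0.0005,0],"twist":[0,0,0],"fingers":1},{"linear":[0.0006,0.001,0],"twist":[0,0,0],"fingers":1},{"linear":[0.0006,0.0013,0],"twist":[0,0,0],"fingers":1}]' 60 >/dev/null; python3 chk.py 1.35; python3 -m creep '[{"linear":[0,0,0],"twist":[0,0,0],"fingers":1},{"linear":[0,0,0],"twist":[0,0,0],"fingers":1}]' 60 >/dev/null; python3 chk.py 1.35
```

```text
18.18 [0.4649 0.0347 0.0573] [14.1  0.  -3.6] [-0.07 -3.32  0.05]
18.35 [0.4649 0.0346 0.0574] [14.  -0.5 -3.7] [-0.04 -3.15  0.03]
```

```bash
python3 -m creep '[{"linear":[0,0,0],"twist":[0,0,0],"fingers":1},{"linear":[0,0,0],"twist":[0,0,0],"fingers":1}]' 60 >/dev/null; python3 chk.py 9; python3 -m creep '[{"linear":[-0.0005,-0.001,0],"twist":[0,0,0],"fingers":1},{"linear":[-0.001,-0.002,0],"twist":[0,0,0],"fingers":1},{"linear":[-0.0015,-0.003,0],"twist":[0,0,0],"fingers":1},{"linear":[-0.002,-0.004,0],"twist":[0,0,0],"fingers":1},{"linear":[-0.002,-0.004,0],"twist":[0,0,0],"fingers":1}]' 60 >/dev/null; python3 chk.py 9
```

```text
18.52 [0.4649 0.0346 0.0574] [13.5  0.4 -3.2] [ 0.02 -3.18  0.08]
18.93 [0.4655 0.0345 0.0582] [ 6.4  0.  -1.9] [ 0.04 -1.81  0.05]
```

```bash
python3 -m creep '[{"linear":[-0.0005,-0.001,0],"twist":[0,0,0],"fingers":1},{"linear":[-0.001,-0.002,0],"twist":[0,0,0],"fingers":1},{"linear":[-0.001,-0.003,0],"twist":[0,0,0],"fingers":1},{"linear":[-0.001,-0.003,0],"twist":[0,0,0],"fingers":1}]' 60 >/dev/null; python3 chk.py 9;  python3 -m creep '[{"linear":[0,-0.001,0],"twist":[0,0,0],"fingers":1},{"linear":[0,-0.001,0],"twist":[0,0,0],"fingers":1}]' 60 >/dev/null; python3 chk.py 9
```

```text
19.27 [0.4661 0.0342 0.0582] [ 2.7  0.1 -0.8] [ 0.09 -0.73  0.05]
19.43 [0.4665 0.0341 0.0578] [ 1.  -0.7 -2.1] [ 0.08 -0.33 -0.05]
```

```bash
python3 -m creep '[{"linear":[0,-0.001,0],"twist":[0,0,0],"fingers":1},{"linear":[0,-0.001,0],"twist":[0,0,0],"fingers":1}]' 60 >/dev/null; python3 chk.py 9;  python3 -m creep '[{"linear":[0,-0.001,0],"twist":[0,0,0],"fingers":1},{"linear":[0,-0.001,0],"twist":[0,0,0],"fingers":1}]' 60 >/dev/null; python3 chk.py 9;  python3 -m creep '[{"linear":[0,-0.001,0],"twist":[0,0,0],"fingers":1},{"linear":[0,-0.001,0],"twist":[0,0,0],"fingers":1}]' 60 >/dev/null; python3 chk.py 9
```

```text
19.6 [0.4674 0.034  0.0578] [-0.4  0.  -1.3] [ 0.03 -0.03 -0.03]
19.77 [0.4691 0.0341 0.058 ] [ 0.2  0.2 -0.7] [ 0.03 -0.04  0.03]
19.93 [0.4706 0.0341 0.0583] [ 0.5 -0.3 -1.3] [-0.03  0.01 -0.06]
```

```bash
python3 -m creep '[{"linear":[-0.003,-0.0003,0],"twist":[0,0,0],"fingers":1},{"linear":[-0.006,-0.0003,0],"twist":[0,0,0],"fingers":1},{"linear":[-0.009,-0.0003,0],"twist":[0,0,0],"fingers":1}]' 60 >/dev/null; python3 chk.py 9; python3 -m creep '[{"linear":[-0.004,0,0],"twist":[0,0,0],"fingers":1},{"linear":[-0.009,0,0],"twist":[0,0,0],"fingers":1},{"linear":[-0.016,0,0],"twist":[0,0,0],"fingers":1},{"linear":[-0.03,0,0],"twist":[0,0,0],"fingers":1},{"linear":[-0.05,0,0],"twist":[0,0,0],"fingers":1},{"linear":[-0.08,0,0],"twist":[0,0,0],"fingers":1},{"linear":[-0.1,0,0],"twist":[0,0,0],"fingers":1},{"linear":[-0.1,0,0],"twist":[0,0,0],"fingers":1}]' 60 >/dev/null
python3 - <<'E'
from h import *
plan(.48,-.16,.165,0)
for c in ('side','wrist','top'):
  im,W=cloud(c);im=im[:,:,::-1];cv2.imwrite(f'pics/k_{c}.png',im)
  if c=='side':cv2.imwrite('pics/k_s.png',cv2.resize(im[130:240,180:330],None,fx=5.2,fy=5.2,interpolation=cv2.INTER_CUBIC))
E
```

```text
20.18 [0.4709 0.034  0.0677] [-0.6 -0.1 -2.1] [ 0.02  0.03 -0.01]
t 20.85 pos [0.4739 0.0344 0.1724] F [ 0.4  0.4 -1.3] T [ 0.03 -0.08 -0.03] w 0.154 q [-0.65 -0.04  0.51  1.97  0.02  1.19  1.4 ]
lin [ 0.0069 -0.0122 -0.1941] tw [-1.82  0.17  0.47]
```

View pics/k_s.png

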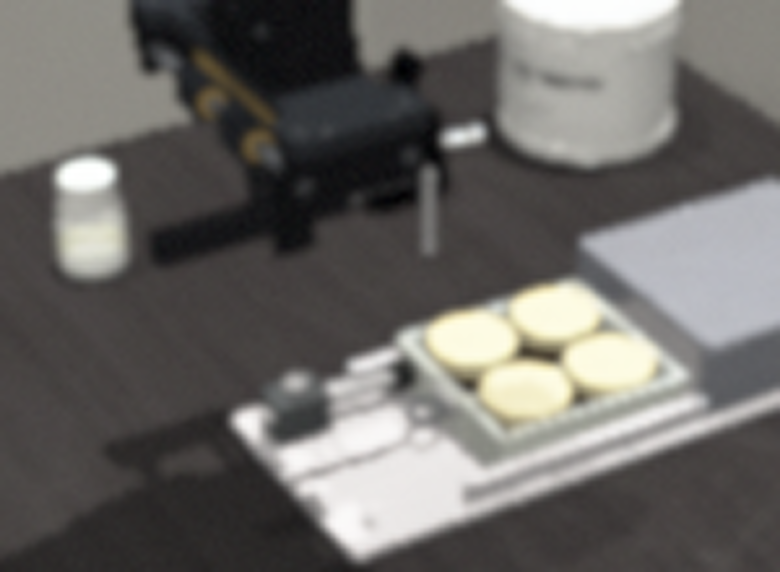

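View pics/k_wrist.png

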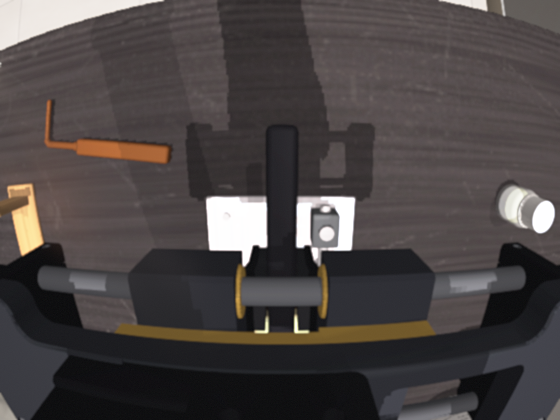

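```bash
python3 -m creep '[{"linear":[0.0,-0.012,-0.19],"twist":[-1.8,0,0],"fingers":1},{"linear":[0.0,-0.012,-0.19],"twist":[-1.8,0,0],"fingers":1},{"linear":[0.0,-0.012,-0.19],"twist":[-1.8,0,0],"fingers":1},{"linear":[0.0,-0.012,-0.19],"twist":[-1.8,0,0],"fingers":1},{"linear":[0.0,-0.012,-0.19],"twist":[-1.8,0,0],"fingers":1},{"linear":[0.0,-0.012,-0.19],"twist":[-1.8,0,0],"fingers":1}]' 60
python3 -c "from h import *;plan(.5107,-.2974,.155,-.2)"
```

```text
time: 21.5
position: [0.4749, -0.163, 0.1664]
tool_rot: [-1.204, 1.218, 1.202]
ft_force: [0.6, 0.6, -1.1]
grip_width: 0.157
t 21.5 pos [ 0.4749 -0.163   0.1664] F [ 0.6  0.6 -1.1] T [0.04 0.02 0.02] w 0.157 q [-0.44  0.05  0.74  1.92 -0.03  1.19  1.87]
lin [ 0.0118 -0.0371 -0.134 ] tw [-0.35 -0.2  -0.11]
```

```bash
python3 -m creep '[{"linear":[0.005,-0.02,-0.04],"twist":[-0.7,0,0],"fingers":1},{"linear":[0.01,-0.037,-0.08],"twist":[-0.7,0,0],"fingers":1},{"linear":[0.01,-0.037,-0.11],"twist":[-0.7,0,0],"fingers":1},{"linear":[0.01,-0.037,-0.13],"twist":[-0.7,0,0],"fingers":1},{"linear":[0.01,-0.037,-0.134],"twist":[-0.7,0,0],"fingers":1},{"linear":[0.01,-0.037,-0.134],"twist":[-0.7,0,0],"fingers":1},{"linear":[0.01,-0.037,-0.134],"twist":[-0.7,0,0],"fingers":1},{"linear":[0.01,-0.037,-0.134],"twist":[-0.7,0,0],"fingers":1}]' 60
python3 - <<'E'
from h import *
plan(.5107,-.2974,.155,.2)
for c in ('side','wrist'):
  im,W=cloud(c);im=im[:,:,::-1];cv2.imwrite(f'pics/l_{c}.png',im)
  if c=='side':cv2.imwrite('pics/l_s.png',cv2.resize(im[150:330,220:420],None,fx=3.3,fy=3.3,interpolation=cv2.INTER_CUBIC))
E
```

```text
time: 22.17
position: [0.5142, -0.2877, 0.1566]
tool_rot: [-1.218, 1.201, 1.222]
ft_force: [-0.1, -0.1, -2.1]
grip_width: 0.157
t 22.17 pos [ 0.5142 -0.2877  0.1566] F [-0.1 -0.1 -2.1] T [ 0.04 -0.06 -0.08] w 0.157 q [-0.21  0.31  0.81  1.73 -0.24  1.21  2.25]
lin [ 0.0015  0.0036 -0.0096] tw [ 0.64  0.12 -0.05]
```

View pics/l_s.png

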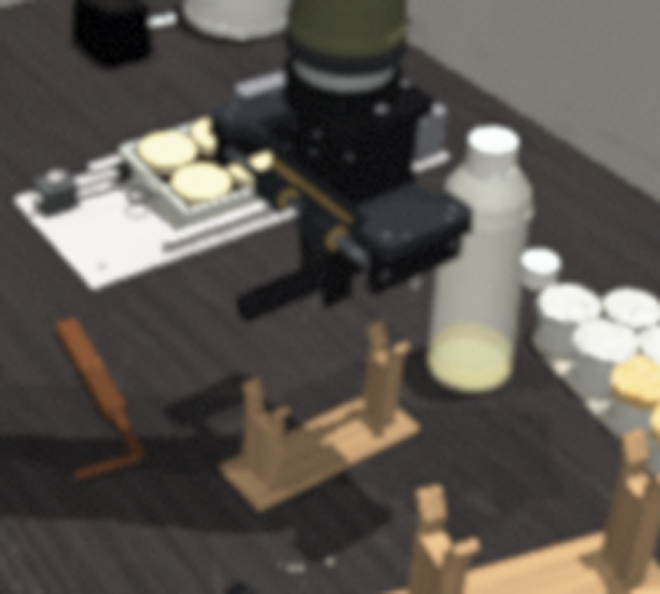

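View pics/l_wrist.png

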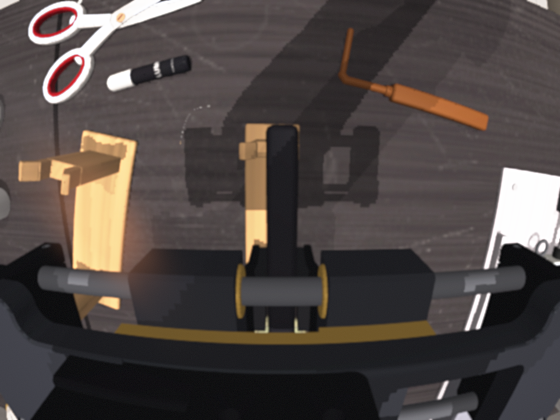

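```bash
python3 -m creep '[{"linear":[0,0.0036,-0.0096],"twist":[0.5,0,0],"fingers":1},{"linear":[0.01,0.0036,-0.0096],"twist":[0.5,0,0],"fingers":1},{"linear":[0.03,0.0036,-0.0096],"twist":[0.5,0,0],"fingers":1},{"linear":[0.05,0.0036,-0.0096],"twist":[0.5,0,0],"fingers":1},{"linear":[0.06,0.0036,-0.0096],"twist":[0.5,0,0],"fingers":1},{"linear":[0.06,0.0036,-0.0096],"twist":[0.5,0,0],"fingers":1},{"linear":[0.06,0.0036,-0.0096],"twist":[0.5,0,0],"fingers":1}]' 60
python3 - <<'E'
from h import *
plan(.5107,-.2974,.0641,.2)
im,W=cloud('wrist');cv2.imwrite('pics/m_wrist.png',im[:,:,::-1])
E
```

```text
time: 22.85
position: [0.51, -0.2999, 0.0969]
tool_rot: [-1.211, 1.209, 1.212]
ft_force: [0.4, -0.3, -0.6]
grip_width: 0.155
t 22.85 pos [ 0.51   -0.2999  0.0969] F [ 0.4 -0.3 -0.6] T [-0.02 -0.03 -0.  ] w 0.155 q [-0.16  0.38  0.79  1.78 -0.3   1.1   2.3 ]
lin [ 0.0328 -0.0008  0.0025] tw [-0.02  0.01 -0.07]
```

View pics/m_wrist.png

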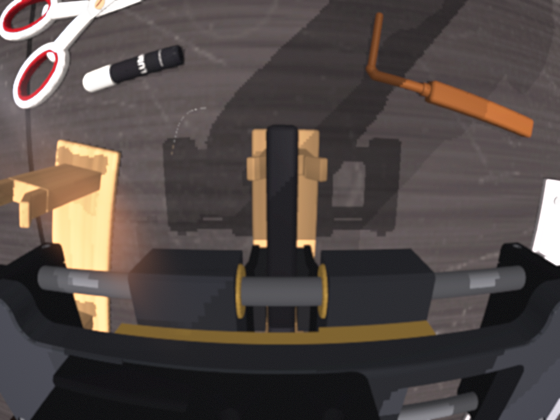

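Only 2.5 mm of y correction is needed. I'll settle that, then lower in steps with force checks.

```bash
set -e
python3 -m creep '[{"linear":[0.0,-0.0006,0.0025],"twist":[0,0,0],"fingers":1},{"linear":[0.005,-0.0006,0.0025],"twist":[0,0,0],"fingers":1},{"linear":[0.010,-0.0006,0.0025],"twist":[0,0,0],"fingers":1},{"linear":[0.014,-0.0006,0.0025],"twist":[0,0,0],"fingers":1},{"linear":[0.014,-0.0006,0.0025],"twist":[0,0,0],"fingers":1}]' 60 > /dev/null
python3 -c "from h import *;plan(.5107,-.2974,.0641,.2)"
python3 -m creep '[{"linear":[0.004,0,0],"twist":[0,0,0],"fingers":1},{"linear":[0.008,0,0],"twist":[0,0,0],"fingers":1},{"linear":[0.010,0,0],"twist":[0,0,0],"fingers":1}]' 60 > /dev/null; python3 chk.py 9
python3 -c "from h import *;plan(.5107,-.2974,.0641,.2)"
```

```text
t 23.32 pos [ 0.5105 -0.2968  0.0823] F [-0.1 -0.1 -0.6] T [ 0.08  0.02 -0.03] w 0.155 q [-0.16  0.4   0.78  1.8  -0.31  1.08  2.31]
lin [ 0.0182 -0.0003 -0.0006] tw [ 0.01  0.04 -0.08]
23.57 [ 0.5108 -0.2972  0.0727] [ 0.1 -0.3 -1. ] [0.06 0.04 0.07]
t 23.57 pos [ 0.5108 -0.2972  0.0727] F [ 0.1 -0.3 -1. ] T [0.06 0.04 0.07] w 0.154 q [-0.15  0.41  0.77  1.8  -0.32  1.06  2.31]
lin [ 0.0086  0.0001 -0.0002] tw [-0.    0.02 -0.03]
```

```bash
set -e
python3 -m creep '[{"linear":[0.002,0,0],"twist":[0,0,0],"fingers":1},{"linear":[0.004,0,0],"twist":[0,0,0],"fingers":1},{"linear":[0.006,0,0],"twist":[0,0,0],"fingers":1},{"linear":[0.006,0,0],"twist":[0,0,0],"fingers":1}]' 60 > /dev/null; python3 chk.py 9
python3 -m creep '[{"linear":[0.0015,0,0],"twist":[0,0,0],"fingers":1},{"linear":[0.0025,0,0],"twist":[0,0,0],"fingers":1},{"linear":[0.0025,0,0],"twist":[0,0,0],"fingers":1}]' 60 > /dev/null; python3 chk.py 9
python3 -c "from h import *;plan(.5107,-.2974,.0641,.2)"
```

```text
23.9 [ 0.5108 -0.2972  0.0669] [-0.7  0.2 -1.5] [-0.01  0.03  0.02]
24.15 [ 0.511  -0.2973  0.0647] [ 0.6 -0.2 -1.5] [0.04 0.07 0.03]
t 24.15 pos [ 0.511  -0.2973  0.0647] F [ 0.6 -0.2 -1.5] T [0.04 0.07 0.03] w 0.155 q [-0.15  0.42  0.77  1.81 -0.33  1.05  2.32]
lin [ 0.0006  0.0003 -0.0001] tw [ 0.    0.01 -0.  ]
```

```bash
python3 -m creep '[{"linear":[0.001,0,0],"twist":[0,0,0],"fingers":1},{"linear":[0.001,0,0],"twist":[0,0,0],"fingers":1}]' 60 > /dev/null; python3 chk.py 9
python3 -m creep '[{"linear":[0,0,0],"twist":[0,0,0],"fingers":0.6},{"linear":[0,0,0],"twist":[0,0,0],"fingers":0.5},{"linear":[0,0,0],"twist":[0,0,0],"fingers":0.3},{"linear":[0,0,0],"twist":[0,0,0],"fingers":0},{"linear":[0,0,0],"twist":[0,0,0],"fingers":-0.3},{"linear":[0,0,0],"twist":[0,0,0],"fingers":-0.3},{"linear":[0,0,0],"twist":[0,0,0],"fingers":-0.3},{"linear":[0,0,0],"twist":[0,0,0],"fingers":-0.3}]'
python3 - <<'E'
from h import *
plan(.5107,-.2974,.0641,.2)
im,W=cloud('wrist');cv2.imwrite('pics/n_wrist.png',im[:,:,::-1])
E
```

```text
24.32 [ 0.5111 -0.2974  0.0641] [ 0.7  0.1 -0.4] [ 0.08  0.07 -0.03]
time: 24.98
position: [0.511, -0.2973, 0.0638]
tool_rot: [-1.212, 1.207, 1.212]
ft_force: [0.8, -0.2, -0.0]
grip_width: 0.603
t 24.98 pos [ 0.511  -0.2973  0.0638] F [ 0.8 -0.2 -0. ] T [ 0.04  0.01 -0.02] w 0.603 q [-0.15  0.42  0.77  1.81 -0.33  1.04  2.32]
lin [-0.0003  0.0003 -0.0001] tw [-0.  0.  0.]
```

View pics/n_wrist.png

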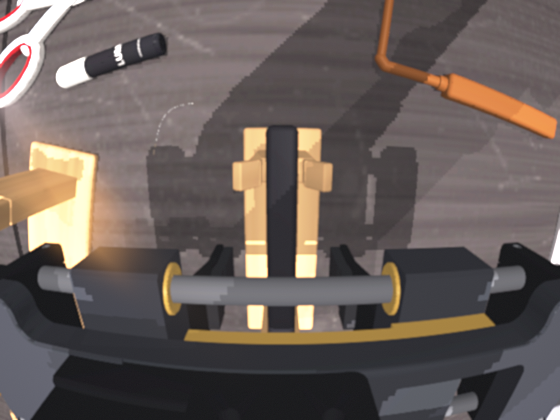

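The hook lies in both notches. I'll lift away and check the whole scene.

```bash
python3 -m creep '[{"linear":[-0.02,0,0],"twist":[0,0,0],"fingers":-0.3},{"linear":[-0.05,0,0],"twist":[0,0,0],"fingers":-0.3},{"linear":[-0.09,0,0],"twist":[0,0,0],"fingers":-0.3},{"linear":[-0.13,0,0],"twist":[0,0,0],"fingers":-0.3},{"linear":[-0.15,0.03,0.03],"twist":[0,0,0],"fingers":-0.3},{"linear":[-0.17,0.05,0.07],"twist":[0,0,0],"fingers":-0.3},{"linear":[-0.17,0.07,0.10],"twist":[0,0,0],"fingers":-0.3},{"linear":[-0.17,0.07,0.13],"twist":[0,0,0],"fingers":-0.3}]'
python3 - <<'E'
from h import *
plan(.45,-.15,.23,0)
for c in ('side','top'):
  im,W=cloud(c);im=im[:,:,::-1];cv2.imwrite(f'pics/o_{c}.png',im)
  b=im.max(-1)
  m=sel(W,[.41,-.35,.062],[.56,-.25,.095])&(b<75)
  P=W[m];mm,a=line(P[:,:2]);print(c,'hook dark',len(P),mm,np.median(P[:,2]),np.degrees(np.arctan2(a[1],a[0])))
  for l in ("hook_grip","hook_tip","rest","tray","eye","stop","vial","flask","bottle"):
    print(l,[( [round(x,3) for x in r['centre']],round(r['conf'],2)) for r in nets.place_of(c,l)])
im=cv2.imread('pics/o_side.png');cv2.imwrite('pics/o_s.png',cv2.resize(im[150:310,210:400],None,fx=3.7,fy=3.7,interpolation=cv2.INTER_CUBIC))
im=cv2.imread('pics/o_top.png');cv2.imwrite('pics/o_t.png',cv2.resize(im[110:255,215:300],None,fx=4.1,fy=4.1,interpolation=cv2.INTER_CUBIC))
E
```

```text
time: 25.7
position: [0.4383, -0.1681, 0.2354]
tool_rot: [-1.209, 1.206, 1.208]
ft_force: [1.0, -0.3, -0.9]
grip_width: 0.654
t 25.7 pos [ 0.4383 -0.1681  0.2354] F [ 1.  -0.3 -0.9] T [-0.03 -0.08  0.03] w 0.654 q [-0.47 -0.12  0.74  1.9   0.08  1.33  1.81]
lin [ 0.0054 -0.0117  0.0181] tw [-0.01  0.09  0.15]
side hook dark 313 [ 0.49299662 -0.30106995] 0.07720729275337068 -0.8685975124452766
hook_grip [([0.512, -0.298, 0.065], 0.86), ([0.407, -0.148, 0.009], 0.82)]
hook_tip [([0.599, -0.299, 0.019], 0.91), ([0.344, -0.225, 0.009], 0.69)]
rest [([0.514, -0.294, 0.001], 0.62), ([0.542, -0.485, -0.0], 0.6)]
tray [([0.572, 0.032, 0.004], 0.66)]
eye [([0.556, 0.032, 0.019], 0.65)]
stop [([0.499, 0.078, 0.007], 0.62)]
vial [([0.486, 0.312, 0.002], 0.61)]
flask []
bottle [([0.485, 0.312, -0.001], 0.71), ([0.672, -0.292, 0.004], 0.6)]
top hook dark 49 [ 0.52947937 -0.29503341] 0.07742540373949436 -1.278900074450231
hook_grip [([0.508, -0.291, 0.07], 0.66)]
hook_tip [([0.598, -0.294, 0.017], 0.44)]
rest [([0.516, -0.294, 0.001], 0.89), ([0.541, -0.49, 0.001], 0.76)]
tray [([0.568, 0.032, 0.007], 0.84)]
eye [([0.556, 0.033, 0.027], 0.59), ([0.674, -0.285, -0.001], 0.2)]
stop [([0.501, 0.077, 0.003], 0.49)]
vial [([0.487, 0.308, -0.002], 0.66)]
flask [([0.693, 0.309, -0.003], 0.86)]
bottle [([0.671, -0.284, -0.003], 0.72), ([0.483, 0.308, 0.003], 0.47)]
```

View pics/o_s.png

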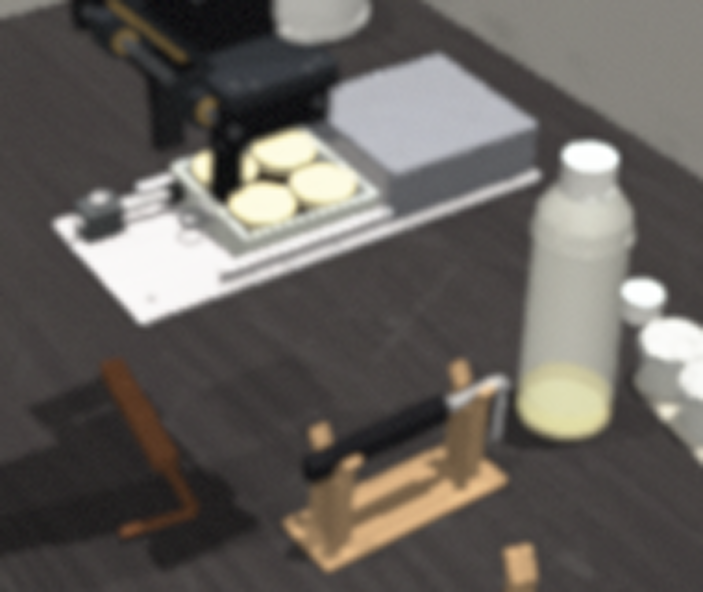

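View pics/o_t.png

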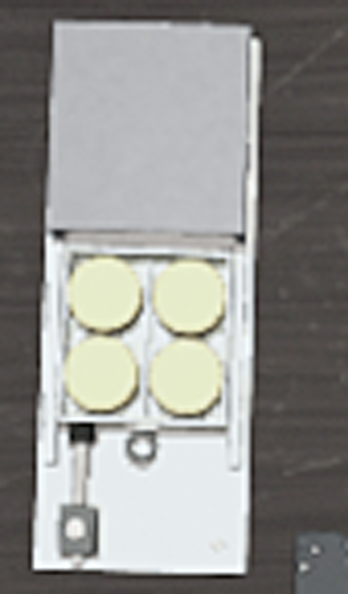

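View pics/o_top.png

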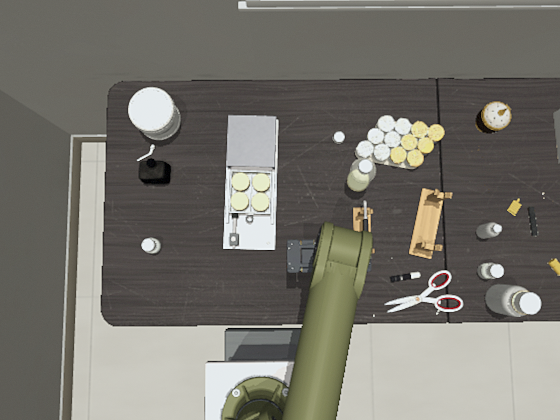

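The top view shows the tray's front wall touching the black collar (crop px 82,432) with no gap. The hook is back in the rest, and the bottle, flask and vial haven't moved. I'm handing in.

```bash
python3 -c "
from bench import job;print(job.close_job())"
```

```text
the job is handed in; nothing more can be done
None
```

I dragged the tray out with the black hook, pressed it against the stop's collar, unhooked, and laid the hook back in the small rest. I handed in at about 27 s.

- **Press:** total pull was about 14 N, held for roughly 0.4 s. Plain drag was about 5 N, so around 9 N of that was on the collar. These come from noisy wrist readings. The force and moment channels disagreed by up to 2 N at one point partway through, when the prong bound vertically in the ring. I lowered the hook slightly and they agreed again.
- **Unhooking:** I eased off until the force read zero, moved the prong back about 3.5 mm inside the eye and lifted with no push on the tray. It may have sprung back a fraction of a millimetre with the collar as I let go.
- **Last checks:**
    - The top view shows the tray's front against the collar with no visible gap.
    - The hook's handle is within about 0.5 mm of where it started by the side camera; the arm hid part of it from the top camera.
    - The vial, flask and bottle were found within a few millimetres of where they stood, which is the detectors' accuracy. The flask was found only in the top view this time, and the bottle has no top-view position from the start to compare with.
    - The robot was clear of everything.

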